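Clamp the clevis in the tilted vise

TASK

The steel clevis sits loose in the jaws of the tilted machine vise. Take the crank handle from the bench, fit it fully home on the square end of the vise's screw and wind it clockwise until the clevis is clamped tight and the screw goes solid. Then draw the crank off and set it down gently inside the grey tool tray, without letting it fall, leaving the clevis clamped where it sat and the other things on the bench undisturbed.

Things in the scene. Friction and masses are not known exactly. Their poses are not given: they have to be found in the camera images.
- vise: Grey tilting machine vise, bolted to the bench, 90 mm wide jaws. Origin on the bench under its pivot; z up. Its bed and screw lean towards its own -x: the screw's axis stands 30 degrees from vertical, its free end pointing up and to the vise's -x. Foot plate 135 mm wide, 16 mm thick, from 150 mm behind the origin (-x) to 85 mm ahead; the rest lies within 62 mm either side
- spindle (a joint): Angle of the vise's screw (rad): grows as it is turned clockwise, seen looking down on its free end, which closes the jaws, 6 mm a turn. It starts at 0.2 to 3.6; the jaw meets the clevis at about 7.3 and the screw goes solid at 7.5. It takes about 0.4 N m to turn (5 to 6 N at the knob) and stays where it is left (self-locking)
- spindle_seat (a point): Centre of the flat shoulder (28 mm across) at the free end of the screw, 217 mm above the bench, 84 mm behind the vise's origin; the crank is home when its underside rests on it. z runs out along the screw: a 14 mm square stub stands 25 mm out from here, flats facing this frame's x and y, last 5 mm bevelled. The frame turns with the screw. The vise's end bracket begins 7 mm behind
- jaw (a joint): Travel of the moving jaw (m), driven by the screw: 0 is 7 mm clear of the clevis, about 0.007 grips it
- jaw_face (a point): Point on the clamping face of the moving (upper) jaw, at mid-width, 20 mm above the bed. z points up along the screw axis, away from the clevis
- clevis: Dark steel clevis: block 40 x 60 x 44 mm with two round-ended lugs, 0.7 kg, lying loose in the V between the vise's bed and its lower fixed jaw, its 44 mm along the screw. Origin at mid-width of the edge where bed and fixed jaw meet. To be left where it sits
- crank: Dark steel crank handle, about 0.45 kg, standing balanced on its hub. Origin: centre of the hub's underside, at the mouth of its square socket (15.6 mm across, 26 mm deep, flats facing x and y; fits at any quarter turn, with about 7 degrees of play); z up through the hub. Hub 30 x 30 mm, 36 mm high; its arm runs along x, so its bare sides face +y and -y. Counterweight ball, 28 mm, at x = -50 mm
- knob_mid (a point): Middle of the crank's black knob: cylinder 24 mm thick, 44 mm long, parallel to the hub's axis, 75 mm from it (crank's +x) and 62 mm above the hub's underside. It spins freely on its pin. The flat arm below it is 16 mm wide, from 24 to 36 mm above the hub's underside
- tray: Grey open tool tray, fixed, 240 (x) x 220 (y) mm outside, 34 mm high, walls and floor 4 mm thick. Origin at the centre of its underside. It may stand on either side of the vise, the crank on the other
- wrench: Bystander: wrench 190 mm long, lying flat in front of the vise
- oilcan: Bystander: bare metal can, 58 mm across, 140 mm high, standing. Origin at the centre of its base
- partsbin: Bystander: small open blue bin 120 x 100 x 60 mm. Origin at the centre of its base

How it is judged (in metres and radians):
On the way, in this order (a step that is already met when the one before it is completed fails the run):
1. the crank is fully home on the square end of the screw (distance between crank and spindle_seat below 0.005 m and angle between the z axis of crank and the z axis of spindle_seat, either way round below 0.07 rad), for 0.2 s.
2. with the crank still on, the jaws are wound tight on the clevis (all of step 1 and contact force between jaw and clevis above 40 N), for 0.2 s.
3. the crank is drawn off the screw, the clevis still clamped (contact force between jaw and clevis above 40 N and distance between crank and spindle_seat above 0.05 m), for 0.1 s.
At the end, for the whole second after the job is handed in: The jaws hold the clevis with over 40 N, within 6 mm of where it sat. The crank rests inside the tool tray, standing or lying: hub within 105 mm of the tray's centre along x and 95 mm along y, knob within 120 and 110 mm; hub's underside less than 50 mm up, knob's middle less than 90 mm (contact force between jaw and clevis above 40 N and x of crank in the frame of tray between -0.105 and 0.105 m and y of crank in the frame of tray between -0.095 and 0.095 m and x of knob_mid in the frame of tray between -0.12 and 0.12 m and y of knob_mid in the frame of tray between -0.11 and 0.11 m and z of crank in the frame of tray below 0.05 m and z of knob_mid in the frame of tray below 0.09 m and linear speed of crank below 0.02 m/s and distance of clevis from where it was at the start of the episode below 0.006 m); the robot touches nothing.
It fails at once if the wrench is disturbed (moved over 30 mm) (distance of wrench from where it was at the start of the episode above 0.03 m).
It fails at once if the can is disturbed (moved over 30 mm) (distance of oilcan from where it was at the start of the episode above 0.03 m).
It fails at once if the blue bin is disturbed (moved over 30 mm) (distance of partsbin from where it was at the start of the episode above 0.03 m).
It fails at once if the crank is let fall (out of the fingers and faster than 0.7 m/s) (contact force between the fingers and crank below 0.1 N and linear speed of crank above 0.7 m/s).
It also fails if it takes over 72 s, if anything falls off the work surface, if the arm or the gripper's body presses on something with over 40 N, if the wrist force passes 120 N, or if a joint passes its speed limit or range.

ROBOT

A 7-joint arm with a two-finger parallel gripper is mounted at the origin on the work surface. World frame = base frame: x ahead of the robot, y to its left, z up, the work surface at z = 0. Lengths are in m, angles in degrees, forces in N, time in s.
With the tool pointing down it reaches from about 0.4 to 0.85 m from the base axis. Payload 6.9 kg.
Tool frame: the origin (TCP) lies on the centre line of the jaws, within the pads' length; the fingertips stand env.tips_ahead ahead of it and the grasp point (between the pads) lies 11 mm behind it (env.tips_ahead is the distance from the TCP to the fingertips, in m); z points along the fingers, y is the direction in which the jaws open and shut (so a half turn about z gives the same grasp; the last joint's range is limited). The gripper opens to 85 mm and grips with 20 to 120 N. Pads are 22 mm wide; open, the fingers measure 114 mm over their backs; the gripper's body (76 mm by 85 mm) begins 54 mm behind the grasp point. The pads swing forward as they close: fully open they stand 13 mm farther back than shut.
Start: joints at [75.831, 29.078, -13.613, 85.955, 7.202, 65.827, -8.869], TCP at [0.216, -0.587, 0.239] pointing down, gripper open.
Joint ranges: [-176.47, 176.47], [-13.61, 117.27], [-81.72, 77.17], [0.22, 143.17], [-87.28, 267.28], [10, 112.55], [-165.47, 165.47]. Speed limits (degrees/s): [136.94, 136.94, 180, 180, 180, 180, 180].

INTERFACE

Orientations are given as [roll, pitch, yaw] about the fixed x, y, z axes, in that order (R = Rz(yaw) Ry(pitch) Rx(roll)).
In Python, from station import env gives the robot as it stands.
- The arm moves only by the tool move_arm, never from a script. Its argument "increments" is a list of rows, each an object of numbers: "dx", "dy", "dz": the shift along the tool's x, y, z in m; "roll": the turn about the tool's z in rad. A call has exactly 8 rows; each row shifts and turns the commanded pose from where the row before left it, along the tool's axes as they then stand; what a row does not reach is not made up. A row lasts 1/10 s, in which the tool goes at most 50 mm and 8.59 degrees, less where a joint would pass 70% of its speed; a pose out of reach is approached as far as the arm can. A call with a gripper value outside its range is refused whole. "grip" is the opening, from -1 (shut) to 1 (fully open), set as the call begins (left out, the last holds). The fingers move at their own pace and stop on an object; the grip force is fixed at half the most. Time passes only in rows, so rows that do not move let the fingers close, or fill a call up. It gives the time, the measured TCP pose, the force and the opening at its end, in the units of the state.
- env.read_state(): the state, without advancing time (a new reading comes with each control period).
- env.camera(name): name is "side" or "top"; returns the picture (384x512x3 uint8, red, green, blue); there is no depth.
- env.calibration(name): a dict with "fx", "fy", "cx", "cy" (pixels), "dist_coeffs" ([k1, k2, p1, p2, k3] as OpenCV has them; the pictures are not rectified), "R" (3x3) and "t" (3): a world point X has camera coordinates R X + t. Camera axes: x right, y down, z forward; pixel columns grow to the right and rows downward; lengths in m; the calibration is good to about 2 mm. A picture is of the moment at which its call begins. calibration takes no time and is no camera call.
- env.job_done(): hands the job in, once; it reports no verdict.
The state is a dict: "clock": time; "joint_positions": joint angles; "joint_vel": joint speeds; "effort": joint torques, N m; "tool_pos": TCP position; "tcp_rot": TCP orientation; "wrist_force": force on the tool from outside, world axes, zero at the start; "wrist_torque": the same for the moment, N m; "opening": opening from 0.0 (shut) to 1.0 (fully open).
Only numpy, scipy, OpenCV 4.12 (cv2) and the standard library are available. Lean on these libraries where they do the work, as an engineer would, in place of code of your own. Each camera call takes 0.05 s, during which the arm holds its last target.

## Working session

There is one attempt and no reset: what is moved stays moved. The work goes in short steps, Python scripts to look and compute and a tool call to move; the robot and the scene stay as the last step left them, time stands still between calls to the robot, and variables do not carry over. Pictures are saved under pics/ and viewed, and the job is handed in when it is done.

Besides the shell and the picture viewer there is one more tool, called after "Emit:" in YAML: its name, and indented under it one key for each argument. move_arm: Moves the arm, as the interface text tells. Its arguments: {"type":"object","properties":{"increments":{"type":"array"},"grip":{"type":"number"}},"required":["increments"]}

```bash
ls; mkdir -p pics
python3 - <<'E'
from station import env
import cv2
print(env.read_state()); print(env.tips_ahead)
for n in("side","top"):
    im=env.camera(n); cv2.imwrite(f"pics/{n}0.png",im[:,:,::-1]); print(n,env.calibration(n))
E
```

```text
pics
{'clock': 0.0, 'joint_positions': array([ 75.83081707,  29.1267259 , -13.6085656 ,  86.00901265,
         7.20203137,  65.82609132,  -8.86894045]), 'joint_vel': array([ 0.04605961,  0.00719046, -0.01695557, -0.00341961,  0.06778963,
        0.01559335, -0.01667587]), 'effort': array([-9.10163526e-04, -6.20603585e+01, -2.18696147e+00, -2.49649930e+01,
        1.26580079e-02,  1.18847171e-02, -1.11924311e-05]), 'tool_pos': array([ 0.21570794, -0.58607759,  0.23841459]), 'tcp_rot': array([-1.79896984e+02,  1.94725006e-03,  2.02148311e+01]), 'wrist_force': array([ 0.36056296, -1.03015825, -0.35165737]), 'wrist_torque': array([0.00428424, 0.04373419, 0.00904855]), 'opening': 1.0026191584756328}
0.008
side {'fx': 494.8427339699672, 'fy': 494.8427339699672, 'cx': 248.811075859928, 'cy': 186.9797195395016, 'dist_coeffs': array([-0.07252625,  0.        ,  0.        ,  0.        ,  0.        ]), 'R': array([[-0.93272666, -0.36020263, -0.01658456],
       [-0.26592874,  0.7182144 , -0.64300077],
       [ 0.24352184, -0.59533364, -0.76568595]]), 't': array([0.56380675, 0.24175792, 1.20428641])}
top {'fx': 476.36664625162314, 'fy': 476.36664625162314, 'cx': 260.1689047287085, 'cy': 184.39985075660923, 'dist_coeffs': array([-0.15352876,  0.        ,  0.        ,  0.        ,  0.        ]), 'R': array([[-1.85369669e-02, -9.99827889e-01, -7.57114723e-04],
       [-9.72943818e-01,  1.82129428e-02, -2.30322850e-01],
       [ 2.30296998e-01, -3.53285696e-03, -9.73113977e-01]]), 't': array([0.06240545, 0.60386421, 1.23770141])}
```

```bash
python3 - <<'E'
import cv2
for n in("side","top"):
    im=cv2.imread(f"pics/{n}0.png"); cv2.imwrite(f"pics/{n}0b.png",cv2.resize(im,(800,600),interpolation=cv2.INTER_CUBIC))
E
python3 - <<'E'
import cv2
def crop(n,x0,y0,w,h,s,o):
    im=cv2.imread(f"pics/{n}0.png")[y0:y0+h,x0:x0+w]; cv2.imwrite(f"pics/{o}.png",cv2.resize(im,None,fx=s,fy=s,interpolation=cv2.INTER_CUBIC))
crop("side",160,110,120,110,6.5,"c_side_v")
crop("top",255,90,80,115,5,"c_top_v")
crop("side",205,295,70,80,6,"c_side_c")
crop("top",120,205,75,35,10,"c_top_c")
E
cat > h.py <<'E'
import numpy as np, cv2
from scipy.optimize import least_squares
from scipy.spatial.transform import Rotation as Ro
from station import env
C={n:env.calibration(n) for n in("side","top")}
def proj(n,X):
    c=C[n];K=np.array([[c['fx'],0,c['cx']],[0,c['fy'],c['cy']],[0,0,1]])
    return cv2.projectPoints(np.atleast_2d(np.asarray(X,float)),cv2.Rodrigues(np.array(c['R']))[0],np.array(c['t']),K,np.array(c['dist_coeffs']))[0].reshape(-1,2)
def ray(n,p,z):
    c=C[n];K=np.array([[c['fx'],0,c['cx']],[0,c['fy'],c['cy']],[0,0,1]])
    u=cv2.undistortPoints(np.array([[p]],float),K,np.array(c['dist_coeffs'])).reshape(2)
    R=np.array(c['R']);o=-R.T@np.array(c['t']);d=R.T@np.array([u[0],u[1],1]);return o+d*(z-o[2])/d[2]
def T2(p,P): # planar pose p=(x,y,yaw)
    c,s=np.cos(p[2]),np.sin(p[2]);P=np.atleast_2d(np.asarray(P,float))
    return np.c_[p[0]+c*P[:,0]-s*P[:,1],p[1]+s*P[:,0]+c*P[:,1],P[:,2]]
def fit(obs,p0):
    f=lambda p:np.concatenate([(proj(n,T2(p,X))-np.array(u)).ravel() for n,X,u in obs])
    r=least_squares(f,p0,loss='soft_l1');return r.x,r.fun.reshape(-1,2)
E
python3 - <<'E'
from h import *
t=lambda x,y:(255+x/5-.4,90+y/5-.4)
s=lambda x,y:(160+x/6.5-.4,110+y/6.5-.4)
obs=[("top",[-.15,.0675,.016],t(127,520)),("top",[-.15,-.0675,.016],t(352,480)),("top",[.085,.0675,.016],t(48,148)),
("side",[-.15,.0675,.016],s(618,680)),("side",[-.15,-.0675,.016],s(673,452)),("side",[.085,.0675,.016],s(88,600))]
v,r=fit(obs,[.65,0,0]);print("vise",v,np.degrees(v[2]));print(r)
seat=T2(v,[-.084,0,.217]);print("seat",seat,proj("top",seat),proj("side",seat))
# crank
t=lambda x,y:(120+x/10-.45,205+y/10-.45)
s=lambda x,y:(205+x/6-.4,295+y/6-.4)
obs=[("top",[.075,0,.084],t(113,205)),("top",[-.05,0,.03],t(602,152)),("top",[0,0,.036],t(423,187)),
("side",[.075,0,.084],s(140,340)),("side",[-.05,0,.03],s(217,90)),("side",[0,0,.036],s(192,206))]
c,r=fit(obs,[.5,.4,1.5]);print("crank",c,np.degrees(c[2]));print(r)
# tray outer top corners in 800x600 big
b=lambda x,y:(x*.64-.2,y*.64-.2)
obs=[("top",[ -.12,.11,.034],b(588,428)),("top",[-.12,-.11,.034],b(705,407)),("top",[.12,.11,.034],b(563,299)),("top",[.12,-.11,.034],b(678,283)),
("side",[-.12,.11,.034],b(566,250)),("side",[-.12,-.11,.034],b(576,181)),("side",[.12,.11,.034],b(443,237)),("side",[.12,-.11,.034],b(462,169))]
c,r=fit(obs,[.5,-.35,.1]);print("tray",c,np.degrees(c[2]));print(r)
for z,p in((.14,b(312,201)),): print("can",ray("top",p,z))
E
```

```text
vise [ 0.74661137 -0.04378067  0.17064579] 9.777283623378116
[[-0.80224142  0.86614213]
 [ 0.2704174   0.18128128]
 [-0.64855456 -0.76085226]
 [ 0.31889533 -0.09913504]
 [ 0.72666438 -2.01932479]
 [-1.40197196 -0.35662923]]
seat [[ 0.66383145 -0.05804545  0.217     ]] [[303.67327749 146.91013634]] [[233.56495134 140.51127425]]
crank [0.50782733 0.32686952 1.74225736] 99.82399352236393
[[ 0.46705489  0.19980466]
 [ 0.13207181  0.23877689]
 [ 0.13254235 -0.32893004]
 [-0.09325598  0.86779219]
 [ 0.14695202  0.13532894]
 [-0.32917031 -0.36524328]]
tray [ 0.48596993 -0.35655659  0.12740524] 7.299782761456625
[[ 0.16817728  1.03884589]
 [ 0.48671299  1.43277022]
 [ 0.05319124 -0.84480519]
 [-0.27303418 -1.497165  ]
 [ 0.78900831  5.44802908]
 [ 0.77810052 -0.30257791]
 [-2.13083671  0.26990951]
 [-0.88963083 -3.85635771]]
can [0.74582819 0.21138189 0.14      ]
```

```bash
cat >> h.py <<'E'
V=np.array([ 0.7466,-0.0438,0.1706])
TRAY=np.array([.486,-.3566,.1274])
def seatframe(phi,v=V):
    Rv=Ro.from_euler('z',v[2]); z=np.array([-.5,0,3**.5/2])
    R0=np.c_[np.cross([0,1,0],z),[0,1,0],z]
    return T2(v,[-.084,0,.217])[0], Rv.as_matrix()@R0@Ro.from_euler('z',phi).as_matrix()
def avg(n,k): return np.mean([env.camera(n).astype(float) for _ in range(k)],0)
def zoom(im,x0,y0,w,h,s,lines=[],o="x"):
    a=cv2.resize(np.clip(im,0,255).astype(np.uint8)[y0:y0+h,x0:x0+w,::-1],None,fx=s,fy=s,interpolation=cv2.INTER_CUBIC)
    for P,col in lines:
        q=((np.array(P)-[x0,y0]+.5)*s).astype(int); cv2.polylines(a,[q.reshape(-1,1,2)],False,col,1)
    cv2.imwrite(f"pics/{o}.png",a); return a
E
python3 - <<'E'
from h import *
out=[]
for n,(x0,y0) in(("side",(215,122)),("top",(285,130))):
    im=avg(n,6); np.save(f"pics/{n}avg.npy",im)
    row=[]
    for ph in (None,0,30,60):
        L=[]
        if ph is not None:
            p,R=seatframe(np.radians(ph))
            for z,h,c in((0,.007,(0,255,255)),(.025,.007,(0,0,255))):
                sq=np.array([[1,1],[1,-1],[-1,-1],[-1,1],[1,1]])*h
                L.append((proj(n,p+np.c_[sq,np.full(5,z)]@R.T),c))
            a=np.linspace(0,6.3,30);L.append((proj(n,p+np.c_[.014*np.cos(a),.014*np.sin(a),0*a]@R.T),(255,0,0)))
        row.append(zoom(im,x0,y0,36,36,11,L))
    out.append(np.vstack([np.hstack(row[:2]),np.hstack(row[2:])]))
    cv2.imwrite(f"pics/stub_{n}.png",cv2.resize(out[-1],(600,600)))
E
python3 - <<'E'
from h import *
for n,(x0,y0) in(("side",(225,122)),("top",(291,134))):
    im=np.load(f"pics/{n}avg.npy"); row=[]
    for ph in (None,-5,-10,-15,-20,-25):
        L=[]
        if ph is not None:
            p,R=seatframe(np.radians(ph)); p=p-np.array([.001,0,0])
            for z,h,c in((0,.007,(0,255,255)),(.02,.007,(0,255,0)),(.025,.0045,(0,0,255))):
                sq=np.array([[1,1],[1,-1],[-1,-1],[-1,1],[1,1]])*h
                L.append((proj(n,p+np.c_[sq,np.full(5,z)]@R.T),c))
        row.append(zoom(im,x0,y0,22,22,12,L))
    cv2.imwrite(f"pics/stub2_{n}.png",np.vstack([np.hstack(row[:3]),np.hstack(row[3:])]))
E
cat > plan.py <<'E'
import numpy as np, sys, json
from station import env
def plan(wps,start=None):
    s=env.read_state()
    if start is None: start=[*s['tool_pos'],s['tcp_rot'][2]]
    p=np.array(start,float); rows=[]
    for w in wps:
        *q,n=w; q=np.array(q,float); p0=p.copy(); d=q-p0; d[3]=(d[3]+180)%360-180
        for i in range(n):
            tgt=p0+d*(i+1)/n
            y=np.radians(p[3]); e=tgt-p
            dx=round(float(np.cos(y)*e[0]+np.sin(y)*e[1]),4); dy=round(float(np.sin(y)*e[0]-np.cos(y)*e[1]),4); dz=round(float(-e[2]),4); r=round(float(-np.radians(e[3])),3)
            rows.append(dict(dx=dx,dy=dy,dz=dz,roll=r))
            p[0]+=np.cos(y)*dx+np.sin(y)*dy; p[1]+=np.sin(y)*dx-np.cos(y)*dy; p[2]-=dz; p[3]-=np.degrees(r)
    for i in range(0,len(rows),8): print(json.dumps((rows[i:i+8]+[{"dx":0}]*8)[:8]))
    print("end",p.round(4))
def st():
    s=env.read_state(); print({k:np.round(s[k],4).tolist() for k in("clock","tool_pos","tcp_rot","wrist_force","wrist_torque","opening","joint_positions")})
E
python3 - <<'E'
from plan import *
plan([(.45,-.15,.28,60,11),(.508,.327,.15,99.8,12),(.508,.327,.15,99.8,1)])
E
```

```text
[{"dx": 0.0337, "dy": -0.0299, "dz": -0.0037, "roll": -0.063}, {"dx": 0.0355, "dy": -0.0277, "dz": -0.0037, "roll": -0.063}, {"dx": 0.0371, "dy": -0.0254, "dz": -0.0037, "roll": -0.063}, {"dx": 0.0387, "dy": -0.023, "dz": -0.0037, "roll": -0.064}, {"dx": 0.0401, "dy": -0.0205, "dz": -0.0037, "roll": -0.063}, {"dx": 0.0413, "dy": -0.018, "dz": -0.0037, "roll": -0.063}, {"dx": 0.0424, "dy": -0.0153, "dz": -0.0037, "roll": -0.063}, {"dx": 0.0432, "dy": -0.0126, "dz": -0.0037, "roll": -0.063}]
[{"dx": 0.0439, "dy": -0.0099, "dz": -0.0037, "roll": -0.063}, {"dx": 0.0445, "dy": -0.007, "dz": -0.0037, "roll": -0.063}, {"dx": 0.0448, "dy": -0.0043, "dz": -0.0037, "roll": -0.063}, {"dx": 0.0368, "dy": -0.0157, "dz": 0.0108, "roll": -0.058}, {"dx": 0.0377, "dy": -0.0136, "dz": 0.0109, "roll": -0.058}, {"dx": 0.0384, "dy": -0.0113, "dz": 0.0108, "roll": -0.058}, {"dx": 0.039, "dy": -0.0091, "dz": 0.0108, "roll": -0.058}, {"dx": 0.0395, "dy": -0.0068, "dz": 0.0108, "roll": -0.058}]
[{"dx": 0.0398, "dy": -0.0045, "dz": 0.0109, "roll": -0.058}, {"dx": 0.0399, "dy": -0.0022, "dz": 0.0108, "roll": -0.057}, {"dx": 0.0401, "dy": 0.0001, "dz": 0.0108, "roll": -0.058}, {"dx": 0.04, "dy": 0.0024, "dz": 0.0109, "roll": -0.058}, {"dx": 0.0397, "dy": 0.0047, "dz": 0.0108, "roll": -0.058}, {"dx": 0.0395, "dy": 0.007, "dz": 0.0108, "roll": -0.058}, {"dx": 0.0389, "dy": 0.0093, "dz": 0.0109, "roll": -0.058}, {"dx": 0.0, "dy": -0.0, "dz": -0.0, "roll": -0.0}]
end [ 0.508   0.327   0.15   99.7933]
```

Emit:
move_arm:
  increments:
    - {"dx": 0.034,"dy": -0.03,"dz": -0.004,"roll": -0.063}
    - {"dx": 0.035,"dy": -0.028,"dz": -0.004,"roll": -0.063}
    - {"dx": 0.037,"dy": -0.025,"dz": -0.004,"roll": -0.063}
    - {"dx": 0.039,"dy": -0.023,"dz": -0.004,"roll": -0.063}
    - {"dx": 0.04,"dy": -0.02,"dz": -0.004,"roll": -0.063}
    - {"dx": 0.041,"dy": -0.018,"dz": -0.004,"roll": -0.063}
    - {"dx": 0.042,"dy": -0.015,"dz": -0.004,"roll": -0.063}
    - {"dx": 0.043,"dy": -0.013,"dz": -0.004,"roll": -0.063}
  grip: 1

```text
clock: 1.5
tool_pos: [0.3864, -0.2685, 0.2718]
tcp_rot: [179.9, 0.0, 49.2]
wrist_force: [1.2, -0.4, 0.7]
opening: 1.0
```

Emit:
move_arm:
  increments:
    - {"dx": 0.044,"dy": -0.01,"dz": -0.004,"roll": -0.063}
    - {"dx": 0.044,"dy": -0.007,"dz": -0.004,"roll": -0.063}
    - {"dx": 0.045,"dy": -0.004,"dz": -0.004,"roll": -0.063}
    - {"dx": 0.037,"dy": -0.016,"dz": 0.011,"roll": -0.058}
    - {"dx": 0.038,"dy": -0.014,"dz": 0.011,"roll": -0.058}
    - {"dx": 0.038,"dy": -0.011,"dz": 0.011,"roll": -0.058}
    - {"dx": 0.039,"dy": -0.009,"dz": 0.011,"roll": -0.058}
    - {"dx": 0.039,"dy": -0.007,"dz": 0.011,"roll": -0.058}

```text
clock: 2.3
tool_pos: [0.4738, 0.0487, 0.2282]
tcp_rot: [179.9, -0.0, 76.6]
wrist_force: [0.9, -0.1, 0.3]
opening: 0.998
```

Emit:
move_arm:
  increments:
    - {"dx": 0.04,"dy": -0.004,"dz": 0.011,"roll": -0.058}
    - {"dx": 0.04,"dy": -0.002,"dz": 0.011,"roll": -0.058}
    - {"dx": 0.04,"dy": 0,"dz": 0.011,"roll": -0.058}
    - {"dx": 0.04,"dy": 0.002,"dz": 0.011,"roll": -0.058}
    - {"dx": 0.04,"dy": 0.005,"dz": 0.011,"roll": -0.058}
    - {"dx": 0.039,"dy": 0.007,"dz": 0.011,"roll": -0.058}
    - {"dx": 0.039,"dy": 0.009,"dz": 0.011,"roll": -0.058}
    - {"dx": 0}

```text
validation failed for argument at $.in...
```

Emit:
move_arm:
  increments:
    - {"dx": 0.04,"dy": -0.004,"dz": 0.011,"roll": -0.058}
    - {"dx": 0.04,"dy": -0.002,"dz": 0.011,"roll": -0.058}
    - {"dx": 0.04,"dy": 0.0,"dz": 0.011,"roll": -0.058}
    - {"dx": 0.04,"dy": 0.002,"dz": 0.011,"roll": -0.058}
    - {"dx": 0.04,"dy": 0.005,"dz": 0.011,"roll": -0.058}
    - {"dx": 0.039,"dy": 0.007,"dz": 0.011,"roll": -0.058}
    - {"dx": 0.039,"dy": 0.009,"dz": 0.011,"roll": -0.058}
    - {"dx": 0.0,"dy": 0.0,"dz": 0.0,"roll": 0.0}

```text
clock: 3.1
tool_pos: [0.5059, 0.3315, 0.15]
tcp_rot: [-179.9, -0.3, 100.3]
wrist_force: [-1.3, -0.9, -0.4]
opening: 1.002
```

Run:
```python
from plan import *
st()
plan([(.508,.327,.013,99.8,7),(.508,.327,.013,99.8,1)])
```

```text
{'clock': 3.1, 'tool_pos': [0.5059, 0.3315, 0.15], 'tcp_rot': [-179.9086, -0.2537, 100.2601], 'wrist_force': [-1.266, -0.8982, -0.4331], 'wrist_torque': [-0.0139, 0.048, 0.0096], 'opening': 1.002, 'joint_positions': [-10.3402, 36.4543, -41.8093, 95.9637, 27.4456, 58.2551, -51.0623]}
[{"dx": -0.0007, "dy": 0.0002, "dz": 0.0196, "roll": 0.001}, {"dx": -0.0007, "dy": 0.0002, "dz": 0.0196, "roll": 0.001}, {"dx": -0.0007, "dy": 0.0001, "dz": 0.0195, "roll": 0.001}, {"dx": -0.0006, "dy": 0.0002, "dz": 0.0196, "roll": 0.002}, {"dx": -0.0007, "dy": 0.0002, "dz": 0.0196, "roll": 0.001}, {"dx": -0.0007, "dy": 0.0002, "dz": 0.0196, "roll": 0.001}, {"dx": -0.0007, "dy": 0.0001, "dz": 0.0195, "roll": 0.001}, {"dx": 0.0, "dy": 0.0, "dz": 0.0, "roll": 0.0}]
end [5.08000e-01 3.27000e-01 1.30000e-02 9.98017e+01]
```

Emit:
move_arm:
  increments:
    - {"dx": -0.002,"dy": 0.001,"dz": 0.02,"roll": 0.004}
    - {"dx": -0.002,"dy": 0.0,"dz": 0.02,"roll": 0.004}
    - {"dx": 0.0,"dy": 0.0,"dz": 0.02,"roll": 0.0}
    - {"dx": 0.0,"dy": 0.0,"dz": 0.02,"roll": 0.0}
    - {"dx": 0.0,"dy": 0.0,"dz": 0.015,"roll": 0.0}
    - {"dx": 0.0,"dy": 0.0,"dz": 0.01,"roll": 0.0}
    - {"dx": 0.0,"dy": 0.0,"dz": 0.0,"roll": 0.0}
    - {"dx": 0.0,"dy": 0.0,"dz": 0.0,"roll": 0.0}

```text
clock: 3.9
tool_pos: [0.5097, 0.3218, 0.0468]
tcp_rot: [180.0, -0.0, 99.3]
wrist_force: [-0.4, -0.1, 0.7]
opening: 1.004
```

Run:
```python
from plan import *
from h import *
st()
plan([(.508,.327,.013,99.8,3)])
zoom(env.camera("top"),110,180,100,75,7,o="g1t");zoom(env.camera("side"),180,260,130,110,6,o="g1s")
```

```text
{'clock': 3.9, 'tool_pos': [0.5097, 0.3218, 0.0468], 'tcp_rot': [179.9725, -0.0192, 99.3369], 'wrist_force': [-0.4117, -0.0543, 0.7185], 'wrist_torque': [-0.0266, 0.017, 0.0275], 'opening': 1.0042, 'joint_positions': [-12.5949, 42.8917, -36.7074, 101.9388, 33.983, 46.7014, -56.6985]}
[{"dx": 0.0018, "dy": -0.0003, "dz": 0.0113, "roll": -0.003}, {"dx": 0.0018, "dy": -0.0002, "dz": 0.0112, "roll": -0.002}, {"dx": 0.0018, "dy": -0.0003, "dz": 0.0113, "roll": -0.003}, {"dx": 0}, {"dx": 0}, {"dx": 0}, {"dx": 0}, {"dx": 0}]
end [5.08000e-01 3.27000e-01 1.30000e-02 9.97953e+01]
```

Emit:
move_arm:
  increments:
    - {"dx": 0.002,"dy": 0.0,"dz": 0.011,"roll": -0.003}
    - {"dx": 0.002,"dy": 0.0,"dz": 0.011,"roll": -0.003}
    - {"dx": 0.001,"dy": 0.0,"dz": 0.01,"roll": -0.003}
    - {"dx": 0.0,"dy": 0.0,"dz": 0.0,"roll": 0.0}
    - {"dx": 0.0,"dy": 0.0,"dz": 0.0,"roll": 0.0}
    - {"dx": 0.0,"dy": 0.0,"dz": 0.0,"roll": 0.0}
    - {"dx": 0.0,"dy": 0.0,"dz": 0.0,"roll": 0.0}
    - {"dx": 0.0,"dy": 0.0,"dz": 0.0,"roll": 0.0}

```text
clock: 4.8
tool_pos: [0.5089, 0.3265, 0.0146]
tcp_rot: [180.0, -0.0, 99.8]
wrist_force: [-0.9, -0.1, 0.2]
opening: 1.0
```

Emit:
move_arm:
  increments:
    - {"dx": 0.0,"dy": 0.0,"dz": 0.0,"roll": 0.0}
    - {"dx": 0.0,"dy": 0.0,"dz": 0.0,"roll": 0.0}
    - {"dx": 0.0,"dy": 0.0,"dz": 0.0,"roll": 0.0}
    - {"dx": 0.0,"dy": 0.0,"dz": 0.0,"roll": 0.0}
    - {"dx": 0.0,"dy": 0.0,"dz": 0.0,"roll": 0.0}
    - {"dx": 0.0,"dy": 0.0,"dz": 0.0,"roll": 0.0}
    - {"dx": 0.0,"dy": 0.0,"dz": 0.0,"roll": 0.0}
    - {"dx": 0.0,"dy": 0.0,"dz": 0.0,"roll": 0.0}
  grip: -1

```text
clock: 5.6
tool_pos: [0.5086, 0.3266, 0.0145]
tcp_rot: [180.0, -0.0, 99.9]
wrist_force: [-1.4, -0.6, 4.6]
opening: 0.341
```

Run:
```python
from plan import *
from h import *
st()
p,R=seatframe(0)
tip=p+R@[0,0,.025]; print("seat",p,"tip",tip)
zoom(env.camera("side"),180,260,130,110,6,o="g2s")
```

```text
{'clock': 5.6, 'tool_pos': [0.5086, 0.3266, 0.0145], 'tcp_rot': [179.9898, -0.0045, 99.856], 'wrist_force': [-1.4468, -0.6487, 4.5662], 'wrist_torque': [-0.2232, 0.195, -0.0413], 'opening': 0.3411, 'joint_positions': [-14.1316, 45.3478, -34.9585, 102.8456, 36.275, 43.548, -58.4475]}
seat [ 0.66381942 -0.05806099  0.217     ] tip [ 0.65150088 -0.06018316  0.23865064]
```

Run:
```python
from plan import *
plan([(.508,.327,.05,99.8,2),(.508,.327,.25,99.8,5),(.57,.09,.29,150,8),(.61,-.0673,.275,189.8,7)])
```

```text
[{"dx": 0.0003, "dy": -0.0003, "dz": -0.0177, "roll": 0.0}, {"dx": 0.0002, "dy": -0.0003, "dz": -0.0178, "roll": 0.001}, {"dx": 0.0, "dy": -0.0, "dz": -0.04, "roll": -0.0}, {"dx": 0.0, "dy": -0.0, "dz": -0.04, "roll": -0.0}, {"dx": 0.0, "dy": -0.0, "dz": -0.04, "roll": -0.0}, {"dx": 0.0, "dy": -0.0, "dz": -0.04, "roll": -0.0}, {"dx": 0.0, "dy": -0.0, "dz": -0.04, "roll": -0.0}, {"dx": -0.0305, "dy": 0.0026, "dz": -0.005, "roll": -0.11}]
[{"dx": -0.0306, "dy": -0.0008, "dz": -0.005, "roll": -0.109}, {"dx": -0.0304, "dy": -0.0041, "dz": -0.005, "roll": -0.11}, {"dx": -0.0297, "dy": -0.0074, "dz": -0.005, "roll": -0.109}, {"dx": -0.0287, "dy": -0.0106, "dz": -0.005, "roll": -0.11}, {"dx": -0.0274, "dy": -0.0136, "dz": -0.005, "roll": -0.109}, {"dx": -0.0257, "dy": -0.0166, "dz": -0.005, "roll": -0.11}, {"dx": -0.0238, "dy": -0.0193, "dz": -0.005, "roll": -0.109}, {"dx": -0.0162, "dy": -0.0166, "dz": 0.0021, "roll": -0.099}]
[{"dx": -0.0145, "dy": -0.0181, "dz": 0.0022, "roll": -0.1}, {"dx": -0.0125, "dy": -0.0195, "dz": 0.0021, "roll": -0.099}, {"dx": -0.0106, "dy": -0.0206, "dz": 0.0022, "roll": -0.099}, {"dx": -0.0086, "dy": -0.0216, "dz": 0.0021, "roll": -0.099}, {"dx": -0.0063, "dy": -0.0223, "dz": 0.0022, "roll": -0.1}, {"dx": -0.0041, "dy": -0.0228, "dz": 0.0021, "roll": -0.099}, {"dx": 0}, {"dx": 0}]
end [ 6.10000e-01 -6.73000e-02  2.75000e-01  1.89809e+02]
```

Emit:
move_arm:
  increments:
    - {"dx": 0.0,"dy": 0.0,"dz": -0.018,"roll": 0.0}
    - {"dx": 0.0,"dy": 0.0,"dz": -0.018,"roll": 0.0}
    - {"dx": 0.0,"dy": 0.0,"dz": -0.04,"roll": 0.0}
    - {"dx": 0.0,"dy": 0.0,"dz": -0.04,"roll": 0.0}
    - {"dx": 0.0,"dy": 0.0,"dz": -0.04,"roll": 0.0}
    - {"dx": 0.0,"dy": 0.0,"dz": -0.04,"roll": 0.0}
    - {"dx": 0.0,"dy": 0.0,"dz": -0.04,"roll": 0.0}
    - {"dx": -0.03,"dy": 0.003,"dz": -0.005,"roll": -0.11}

```text
clock: 6.45
tool_pos: [0.5154, 0.3036, 0.2602]
tcp_rot: [179.6, -0.4, 106.6]
wrist_force: [0.1, 0.4, -5.4]
opening: 0.34
```

Emit:
move_arm:
  increments:
    - {"dx": -0.031,"dy": -0.001,"dz": -0.005,"roll": -0.11}
    - {"dx": -0.03,"dy": -0.004,"dz": -0.005,"roll": -0.11}
    - {"dx": -0.03,"dy": -0.007,"dz": -0.005,"roll": -0.11}
    - {"dx": -0.029,"dy": -0.011,"dz": -0.005,"roll": -0.11}
    - {"dx": -0.027,"dy": -0.014,"dz": -0.005,"roll": -0.11}
    - {"dx": -0.026,"dy": -0.017,"dz": -0.005,"roll": -0.11}
    - {"dx": -0.024,"dy": -0.019,"dz": -0.005,"roll": -0.11}
    - {"dx": -0.016,"dy": -0.017,"dz": 0.002,"roll": -0.1}

```text
clock: 7.25
tool_pos: [0.5774, 0.0638, 0.2876]
tcp_rot: [-179.9, -0.0, 156.1]
wrist_force: [0.1, -0.2, -6.1]
opening: 0.34
```

Emit:
move_arm:
  increments:
    - {"dx": -0.014,"dy": -0.018,"dz": 0.002,"roll": -0.1}
    - {"dx": -0.012,"dy": -0.02,"dz": 0.002,"roll": -0.1}
    - {"dx": -0.011,"dy": -0.021,"dz": 0.002,"roll": -0.1}
    - {"dx": -0.009,"dy": -0.022,"dz": 0.002,"roll": -0.1}
    - {"dx": -0.006,"dy": -0.022,"dz": 0.002,"roll": -0.1}
    - {"dx": -0.004,"dy": -0.023,"dz": 0.002,"roll": -0.09}
    - {"dx": 0.0,"dy": 0.0,"dz": 0.0,"roll": 0.0}
    - {"dx": 0.0,"dy": 0.0,"dz": 0.0,"roll": 0.0}

```text
clock: 8.05
tool_pos: [0.611, -0.0697, 0.2746]
tcp_rot: [179.9, -0.1, -170.3]
wrist_force: [0.5, 0.5, -6.0]
opening: 0.34
```

Run:
```python
from plan import *
from h import *
plan([(.61,-.0673,.275,189.8,3)]);st()
zoom(env.camera("side"),190,90,130,110,6,o="g3s")
zoom(env.camera("top"),250,90,100,80,7,o="g3t")
```

```text
[{"dx": 0.0002, "dy": 0.0009, "dz": -0.0001, "roll": -0.001}, {"dx": 0.0002, "dy": 0.0008, "dz": -0.0001, "roll": -0.0}, {"dx": 0.0002, "dy": 0.0009, "dz": -0.0002, "roll": -0.001}, {"dx": 0}, {"dx": 0}, {"dx": 0}, {"dx": 0}, {"dx": 0}]
end [ 6.100000e-01 -6.730000e-02  2.750000e-01 -1.702054e+02]
{'clock': 8.05, 'tool_pos': [0.611, -0.0697, 0.2746], 'tcp_rot': [179.9348, -0.1446, -170.32], 'wrist_force': [0.5106, 0.5356, -5.9911], 'wrist_torque': [0.0496, 0.0039, 0.0713], 'opening': 0.3401, 'joint_positions': [40.6244, 39.8871, -70.1756, 83.6928, 37.3751, 82.5354, 69.7091]}
```

Emit:
move_arm:
  increments:
    - {"dx": 0.0,"dy": 0.001,"dz": 0.015,"roll": 0.0}
    - {"dx": 0.0,"dy": 0.001,"dz": 0.015,"roll": 0.0}
    - {"dx": 0.0,"dy": 0.0,"dz": 0.005,"roll": 0.0}
    - {"dx": 0.0,"dy": 0.0,"dz": 0.003,"roll": 0.0}
    - {"dx": 0.0,"dy": 0.0,"dz": 0.003,"roll": 0.0}
    - {"dx": 0.0,"dy": 0.0,"dz": 0.003,"roll": 0.0}
    - {"dx": 0.0,"dy": 0.0,"dz": 0.003,"roll": 0.0}
    - {"dx": 0.0,"dy": 0.0,"dz": 0.003,"roll": 0.0}

```text
clock: 8.95
tool_pos: [0.6133, -0.0653, 0.2293]
tcp_rot: [180.0, 0.4, -170.2]
wrist_force: [-0.3, 0.2, 12.5]
opening: 0.34
```

Run:
```python
from plan import *
from h import *
st()
zoom(env.camera("side"),190,90,130,110,6,o="g4s")
```

```text
{'clock': 8.95, 'tool_pos': [0.6133, -0.0653, 0.2293], 'tcp_rot': [179.9839, 0.4088, -170.1819], 'wrist_force': [-0.2964, 0.1903, 12.5108], 'wrist_torque': [0.1405, -0.6044, 0.0813], 'opening': 0.3403, 'joint_positions': [40.2366, 41.8832, -69.0338, 88.1744, 39.8161, 77.1989, 67.1453]}
```

Emit:
move_arm:
  increments:
    - {"dx": 0.0,"dy": 0.0,"dz": 0.002,"roll": 0.0}
    - {"dx": 0.0,"dy": 0.0,"dz": 0.002,"roll": 0.0}
    - {"dx": 0.0,"dy": 0.0,"dz": 0.002,"roll": 0.0}
    - {"dx": 0.0,"dy": 0.0,"dz": 0.002,"roll": 0.0}
    - {"dx": 0.0,"dy": 0.0,"dz": 0.002,"roll": 0.0}
    - {"dx": 0.0,"dy": 0.0,"dz": 0.002,"roll": 0.0}
    - {"dx": 0.0,"dy": 0.0,"dz": 0.002,"roll": 0.0}
    - {"dx": 0.0,"dy": 0.0,"dz": 0.0,"roll": 0.0}

```text
clock: 9.8
tool_pos: [0.6143, -0.065, 0.2158]
tcp_rot: [180.0, 0.5, -170.2]
wrist_force: [2.8, 1.7, 11.3]
opening: 0.344
```

Run:
```python
from plan import *
from h import *
st()
zoom(env.camera("side"),190,90,130,110,6,o="g5s")
```

```text
{'clock': 9.8, 'tool_pos': [0.6143, -0.065, 0.2158], 'tcp_rot': [179.9653, 0.5425, -170.1815], 'wrist_force': [2.7882, 1.6874, 11.2522], 'wrist_torque': [0.3718, -1.1229, 0.0188], 'opening': 0.3437, 'joint_positions': [40.0966, 42.5684, -68.5913, 89.3021, 40.6127, 75.7241, 66.442]}
```

```bash
cat >> h.py <<'E'
def crankR(th,yaw): # th: tilt knob-down(+) deg ; yaw deg of crank x
    return Ro.from_euler('z',yaw,degrees=True).as_matrix()@Ro.from_euler('y',th,degrees=True).as_matrix()
def fitcrank(ball,ktop,x0,y0,s,tcp,yaw,ys=0.0):
    u=np.array([ball,ktop],float)/s+[x0,y0]-.5
    d=np.array([np.cos(np.radians(yaw)),np.sin(np.radians(yaw))])
    def pose(q): # lateral (crank y) fixed by the grip: hub on tool centre line
        o=np.array([tcp[0]+d[0]*q[0],tcp[1]+d[1]*q[0],q[1]]); return o,crankR(q[2],yaw)
    def f(q):
        o,R=pose(q); X=o+np.array([[-.05,0,.03],[.075,0,.084]])@R.T
        return (proj("side",X)-u).ravel()
    r=least_squares(f,[0,tcp[2]-.014,20],x_scale=[.01,.01,10]);return pose(r.x)[0],r.x,r.fun
E
python3 - <<'E'
from h import *
print(fitcrank((268,247),(602,290),190,90,6,[.6143,-.065,.2158],-170.2))
E
```

```text
(array([ 0.62655604, -0.06288301,  0.20536524]), array([-1.24375305e-02,  2.05365242e-01,  2.35314880e+01]), array([ 0.15004918, -0.00737968, -0.14339774, -0.00973661]))
```

Emit:
move_arm:
  increments:
    - {"dx": 0.0,"dy": 0.0,"dz": 0.002,"roll": 0.0}
    - {"dx": 0.0,"dy": 0.0,"dz": 0.002,"roll": 0.0}
    - {"dx": 0.0,"dy": 0.0,"dz": 0.0015,"roll": 0.0}
    - {"dx": 0.0,"dy": 0.0,"dz": 0.0,"roll": 0.0}
    - {"dx": 0.0,"dy": 0.0,"dz": 0.0,"roll": 0.0}
    - {"dx": 0.0,"dy": 0.0,"dz": -0.01,"roll": 0.0}
    - {"dx": 0.0,"dy": 0.0,"dz": -0.03,"roll": 0.0}
    - {"dx": 0.0,"dy": 0.0,"dz": -0.02,"roll": 0.0}

```text
clock: 10.65
tool_pos: [0.6108, -0.0669, 0.2679]
tcp_rot: [180.0, -0.0, -170.2]
wrist_force: [-0.2, 0.1, -4.9]
opening: 0.343
```

Run:
```python
from plan import *
from h import *
st()
zoom(env.camera("side"),190,60,130,110,6,o="g6s")
```

```text
{'clock': 10.65, 'tool_pos': [0.6108, -0.0669, 0.2679], 'tcp_rot': [179.9911, -0.0489, -170.1898], 'wrist_force': [-0.2202, 0.1396, -4.9325], 'wrist_torque': [-0.032, -0.0074, 0.0255], 'opening': 0.3427, 'joint_positions': [40.4462, 40.0807, -70.0373, 84.5476, 37.6899, 81.6402, 69.208]}
```

Run:
```python
from h import *
print(fitcrank((276,323),(623,382),190,60,6,[.6108,-.0669,.2679],-170.2))
print(fitcrank((275,324),(624,382),190,60,6,[.6108,-.0669,.2679],-170.2))
```

```text
(array([ 0.62409934, -0.0646028 ,  0.25909578]), array([-1.34962808e-02,  2.59095779e-01,  2.70000772e+01]), array([ 0.36169793,  0.01250665, -0.34721981, -0.05386939]))
(array([ 0.62390571, -0.06463625,  0.25870152]), array([-1.32997822e-02,  2.58701519e-01,  2.67462823e+01]), array([ 0.52735789,  0.01516385, -0.50607261, -0.07541631]))
```

Emit:
move_arm:
  increments:
    - {"dx": 0.0,"dy": 0.0,"dz": 0.03,"roll": 0.0}
    - {"dx": 0.0,"dy": 0.0,"dz": 0.026,"roll": 0.0}
    - {"dx": 0.0,"dy": 0.0,"dz": 0.004,"roll": 0.0}
    - {"dx": 0.0,"dy": 0.0,"dz": 0.0025,"roll": 0.0}
    - {"dx": 0.0,"dy": 0.0,"dz": 0.0,"roll": 0.0}
    - {"dx": 0.0,"dy": 0.0,"dz": -0.0125,"roll": 0.0}
    - {"dx": 0.0,"dy": 0.0,"dz": -0.03,"roll": 0.0}
    - {"dx": 0.0,"dy": 0.0,"dz": -0.02,"roll": 0.0}

```text
clock: 11.5
tool_pos: [0.6112, -0.0666, 0.2685]
tcp_rot: [180.0, 0.0, -170.2]
wrist_force: [0.8, 0.4, -4.8]
opening: 0.338
```

Run:
```python
from plan import *
from h import *
st()
im=avg("side",2);np.save("pics/g7.npy",im)
zoom(im,190,60,130,110,6,o="g7s")
```

```text
{'clock': 11.5, 'tool_pos': [0.6112, -0.0666, 0.2685], 'tcp_rot': [179.969, 0.0272, -170.1786], 'wrist_force': [0.7724, 0.3775, -4.8375], 'wrist_torque': [0.0286, -0.0492, 0.0492], 'opening': 0.3384, 'joint_positions': [40.4332, 40.0469, -70.0426, 84.4872, 37.6597, 81.6232, 69.2432]}
```

```bash
cat >> h.py <<'E'
def crankwire(n,o,R):
    L=[]
    def box(x0,x1,y0,y1,z0,z1):
        for z in(z0,z1): L.append(np.array([[x0,y0,z],[x1,y0,z],[x1,y1,z],[x0,y1,z],[x0,y0,z]]))
    box(-.015,.015,-.015,.015,0,.036)
    a=np.linspace(0,6.3,24)
    for z in(.04,.084): L.append(np.c_[.075+.012*np.cos(a),.012*np.sin(a),0*a+z])
    c=np.array([-.05,0,.03]); L2=[(proj(n,o+l@R.T),(0,255,255)) for l in L]
    X=np.array(C[n]['R'])@(o+R@c)+np.array(C[n]['t']); r=.014/X[2]*C[n]['fx']; L2.append((proj(n,o+R@c)+np.c_[np.cos(a),np.sin(a)]*r,(0,255,255)))
    return L2
E
python3 - <<'E'
from h import *
o,q,r=fitcrank((282,307),(619,408),190,60,6,[.6112,-.0666,.2685],-170.2);print(o,q,r)
zoom(np.load("pics/g7.npy"),190,60,130,110,6,crankwire("side",o,crankR(q[2],-170.2)),o="g7w")
E
```

```text
[ 0.62992597 -0.06336546  0.26337117] [-1.90032631e-02  2.63371169e-01  3.64392477e+01] [ 0.28077586  0.07374816 -0.27295296 -0.10846678]
```

Run:
```python
from plan import *
plan([(.6112,-.0666,.305,-170.2,2),(.6998,-.0519,.305,-170.2,4),(.6998,-.0519,.275,-170.2,2)])
```

```text
[{"dx": 0.0006, "dy": -0.0003, "dz": -0.0175, "roll": 0.0}, {"dx": 0.0005, "dy": -0.0002, "dz": -0.0176, "roll": 0.0}, {"dx": -0.0224, "dy": -0.0002, "dz": 0.0, "roll": 0.0}, {"dx": -0.0225, "dy": -0.0001, "dz": 0.0, "roll": 0.0}, {"dx": -0.0224, "dy": -0.0002, "dz": 0.0, "roll": 0.0}, {"dx": -0.0225, "dy": -0.0002, "dz": 0.0, "roll": 0.0}, {"dx": 0.0, "dy": 0.0, "dz": 0.015, "roll": 0.0}, {"dx": 0.0, "dy": 0.0, "dz": 0.015, "roll": 0.0}]
end [ 6.998000e-01 -5.190000e-02  2.750000e-01 -1.701894e+02]
```

Emit:
move_arm:
  increments:
    - {"dx": 0.0,"dy": 0.0,"dz": -0.018,"roll": 0.0}
    - {"dx": 0.0,"dy": 0.0,"dz": -0.018,"roll": 0.0}
    - {"dx": -0.022,"dy": 0.0,"dz": 0.0,"roll": 0.0}
    - {"dx": -0.022,"dy": 0.0,"dz": 0.0,"roll": 0.0}
    - {"dx": -0.022,"dy": 0.0,"dz": 0.0,"roll": 0.0}
    - {"dx": -0.022,"dy": 0.0,"dz": 0.0,"roll": 0.0}
    - {"dx": 0.0,"dy": 0.0,"dz": 0.015,"roll": 0.0}
    - {"dx": 0.0,"dy": 0.0,"dz": 0.015,"roll": 0.0}

```text
clock: 12.4
tool_pos: [0.6975, -0.0513, 0.2705]
tcp_rot: [180.0, -0.1, -170.1]
wrist_force: [-0.2, 0.1, -6.4]
opening: 0.346
```

Run:
```python
from plan import *
from h import *
st()
zoom(env.camera("side"),170,60,130,110,6,o="g8s")
```

```text
{'clock': 12.4, 'tool_pos': [0.6975, -0.0513, 0.2705], 'tcp_rot': [179.9732, -0.104, -170.1437], 'wrist_force': [-0.1826, 0.0685, -6.3987], 'wrist_torque': [0.0307, 0.0743, 0.0332], 'opening': 0.3457, 'joint_positions': [30.8486, 46.1202, -66.1957, 69.3544, 41.2215, 88.4947, 71.7801]}
```

Emit:
move_arm:
  increments:
    - {"dx": 0.0,"dy": 0.0,"dz": 0.004,"roll": 0.0}
    - {"dx": 0.0,"dy": 0.0,"dz": 0.002,"roll": 0.0}
    - {"dx": 0.0,"dy": 0.0,"dz": 0.002,"roll": 0.0}
    - {"dx": 0.0,"dy": 0.0,"dz": 0.002,"roll": 0.0}
    - {"dx": 0.0,"dy": 0.0,"dz": 0.002,"roll": 0.0}
    - {"dx": 0.0,"dy": 0.0,"dz": 0.001,"roll": 0.0}
    - {"dx": 0.0,"dy": 0.0,"dz": 0.0,"roll": 0.0}
    - {"dx": 0.0,"dy": 0.0,"dz": 0.0,"roll": 0.0}

```text
clock: 13.25
tool_pos: [0.698, -0.0518, 0.2623]
tcp_rot: [-179.9, 0.1, -170.2]
wrist_force: [-0.7, -1.0, 6.4]
opening: 0.343
```

Run:
```python
from plan import *
from h import *
st()
zoom(env.camera("side"),170,60,130,110,6,o="g9s")
```

```text
{'clock': 13.25, 'tool_pos': [0.698, -0.0518, 0.2623], 'tcp_rot': [-179.9476, 0.1492, -170.2246], 'wrist_force': [-0.6932, -1.0014, 6.4344], 'wrist_torque': [-0.4087, 0.9225, 0.0514], 'opening': 0.3433, 'joint_positions': [31.1106, 46.3768, -66.1565, 70.3938, 41.608, 87.3447, 71.2873]}
```

Run:
```python
from h import *
print(fitcrank((186,297),(521,389),170,60,6,[.698,-.0518,.2623],-170.2))
print(fitcrank((188,280),(521,379),170,60,6,[.6975,-.0513,.2705],-170.2))
```

```text
(array([ 0.71509565, -0.04884707,  0.25564415]), array([-1.73488053e-02,  2.55644147e-01,  3.48356900e+01]), array([ 0.33367936,  0.04828639, -0.32284059, -0.08764255]))
(array([ 0.71510535, -0.04825903,  0.26456767]), array([-1.78660486e-02,  2.64567666e-01,  3.64468736e+01]), array([ 0.14591254,  0.02676086, -0.14145746, -0.04425994]))
```

Emit:
move_arm:
  increments:
    - {"dx": 0.0,"dy": 0.0,"dz": 0.001,"roll": 0.0}
    - {"dx": 0.0,"dy": 0.0,"dz": 0.001,"roll": 0.0}
    - {"dx": 0.0,"dy": 0.0,"dz": 0.001,"roll": 0.0}
    - {"dx": 0.0,"dy": 0.0,"dz": 0.001,"roll": 0.0}
    - {"dx": 0.0,"dy": 0.0,"dz": 0.001,"roll": 0.0}
    - {"dx": 0.0,"dy": 0.0,"dz": 0.0,"roll": 0.0}
    - {"dx": 0.0,"dy": 0.0,"dz": 0.0,"roll": 0.0}
    - {"dx": 0.0,"dy": 0.0,"dz": 0.0,"roll": 0.0}

```text
clock: 14.1
tool_pos: [0.6985, -0.0514, 0.2579]
tcp_rot: [-180.0, 0.2, -170.2]
wrist_force: [-1.4, -0.7, 7.7]
opening: 0.338
```

Run:
```python
from plan import *
from h import *
st()
zoom(env.camera("side"),170,60,130,110,6,o="g10s")
```

```text
{'clock': 14.1, 'tool_pos': [0.6985, -0.0514, 0.2579], 'tcp_rot': [-179.9702, 0.2368, -170.2245], 'wrist_force': [-1.4161, -0.6604, 7.654], 'wrist_torque': [-0.2677, 0.7551, -0.001], 'opening': 0.3383, 'joint_positions': [31.1749, 46.5597, -66.1087, 70.8539, 41.771, 86.7887, 71.0707]}
```

Run:
```python
from h import *
print(fitcrank((181,311),(519,388),170,60,6,[.6985,-.0514,.2579],-170.2))
```

```text
(array([ 0.71431262, -0.04866869,  0.24979797]), array([-1.60467721e-02,  2.49797974e-01,  3.14249018e+01]), array([ 0.44701673,  0.02796561, -0.43057108, -0.07927008]))
```

```bash
cat > ins.py <<'E'
from plan import *
from h import *
SEAT=np.array([.6633,-.0587,.217])
def tcp(k,delta,ox=.016,oz=.0081,lat=0.0):
    d0=np.array([np.cos(V[2]),np.sin(V[2]),0]); u=-.5*d0+np.array([0,0,.866])
    a=V[2]+np.radians(delta); d=np.array([np.cos(a),np.sin(a),0])
    return [*(SEAT+u*k-ox*d+[0,0,oz]),-170.2+delta]
E
python3 - <<'E'
from ins import *
s=env.read_state();p=[*s['tool_pos'],s['tcp_rot'][2]]
a=tcp(.040,-10); print(a)
plan([(p[0],p[1],.30,p[3],2),(*a[:2],.30,a[3],4),(*a,2)])
E
```

```text
[np.float64(0.6275904621410263), np.float64(-0.06203254674780998), np.float64(0.25973999999999997), -180.2]
[{"dx": -0.0, "dy": 0.0, "dz": -0.0211, "roll": -0.0}, {"dx": -0.0, "dy": 0.0, "dz": -0.021, "roll": -0.0}, {"dx": 0.0179, "dy": 0.0004, "dz": -0.0, "roll": 0.044}, {"dx": 0.0179, "dy": -0.0004, "dz": -0.0, "roll": 0.043}, {"dx": 0.0179, "dy": -0.0012, "dz": -0.0, "roll": 0.044}, {"dx": 0.0178, "dy": -0.0019, "dz": -0.0, "roll": 0.043}, {"dx": 0.0, "dy": -0.0, "dz": 0.0201, "roll": 0.0}, {"dx": 0.0, "dy": -0.0001, "dz": 0.0201, "roll": 0.0}]
end [ 6.276000e-01 -6.210000e-02  2.598000e-01 -1.801918e+02]
```

Emit:
move_arm:
  increments:
    - {"dx": 0.0,"dy": 0.0,"dz": -0.023,"roll": 0.0}
    - {"dx": 0.0,"dy": 0.0,"dz": -0.021,"roll": 0.0}
    - {"dx": 0.018,"dy": 0.0,"dz": 0.0,"roll": 0.044}
    - {"dx": 0.018,"dy": 0.0,"dz": 0.0,"roll": 0.044}
    - {"dx": 0.018,"dy": -0.001,"dz": 0.0,"roll": 0.043}
    - {"dx": 0.018,"dy": -0.002,"dz": 0.0,"roll": 0.043}
    - {"dx": 0.0,"dy": 0.0,"dz": 0.02,"roll": 0.0}
    - {"dx": 0.0,"dy": 0.0,"dz": 0.018,"roll": 0.0}

```text
clock: 14.95
tool_pos: [0.6262, -0.0626, 0.2613]
tcp_rot: [-179.9, 0.1, 179.8]
wrist_force: [-0.3, 0.1, -6.2]
opening: 0.343
```

Run:
```python
from ins import *
st()
im=avg("side",2);np.save("pics/g11.npy",im)
zoom(im,180,70,130,110,6,o="g11s")
zoom(env.camera("top"),250,90,100,80,7,o="g11t")
```

```text
{'clock': 14.95, 'tool_pos': [0.6262, -0.0626, 0.2613], 'tcp_rot': [-179.932, 0.1176, 179.8081], 'wrist_force': [-0.2586, 0.1365, -6.1834], 'wrist_torque': [0.0055, 0.0046, 0.0247], 'opening': 0.3426, 'joint_positions': [37.9351, 40.326, -66.7748, 82.9459, 37.1622, 80.7457, 60.2279]}
```

Run:
```python
from ins import *
yaw=179.8
o,q,r=fitcrank((306,257),(633,377),180,70,6,[.6262,-.0626,.2613],yaw);print(o,q,r)
u=seatframe(0)[1][:,2];e=o-SEAT;k=e@u;print("k",k,"perp",e-k*u)
print(crankR(q[2],yaw)[:,2]@u)
p,R=seatframe(np.radians(-14));p=SEAT
L=crankwire("side",o,crankR(q[2],yaw))
for z,h in((0,.007),(.02,.007),(.025,.0045)):
    sq=np.array([[1,1],[1,-1],[-1,-1],[-1,1],[1,1]])*h
    L.append((proj("side",p+np.c_[sq,np.full(5,z)]@R.T),(0,0,255)))
zoom(np.load("pics/g11.npy"),180,70,130,110,6,L,o="g11w")
```

```text
[ 0.64200046 -0.06265515  0.25256295] [-1.58005550e-02  2.52562949e-01  3.18306580e+01] [ 0.4664475   0.06050819 -0.43215648 -0.11213339]
k 0.041629326313228826 perp [-0.00078704 -0.00042137 -0.00048911]
0.9955035615688417
```

Run:
```python
from ins import *
p=np.array([.6262,-.0626,.2613]);u=seatframe(0)[1][:,2]
q=p-u*.0256+[.0008,.0004,.0004]
plan([(*q,179.8,6)])
```

```text
[{"dx": -0.0023, "dy": 0.0005, "dz": 0.0035, "roll": 0.0}, {"dx": -0.0022, "dy": 0.0004, "dz": 0.0034, "roll": 0.0}, {"dx": -0.0023, "dy": 0.0005, "dz": 0.0035, "roll": 0.0}, {"dx": -0.0023, "dy": 0.0005, "dz": 0.0034, "roll": 0.0}, {"dx": -0.0023, "dy": 0.0005, "dz": 0.0035, "roll": 0.0}, {"dx": -0.0022, "dy": 0.0004, "dz": 0.0035, "roll": 0.001}, {"dx": 0}, {"dx": 0}]
end [ 6.396000e-01 -6.010000e-02  2.395000e-01  1.797748e+02]
```

Emit:
move_arm:
  increments:
    - {"dx": -0.0023,"dy": 0.0005,"dz": 0.0035,"roll": 0.0}
    - {"dx": -0.0023,"dy": 0.0004,"dz": 0.0035,"roll": 0.0}
    - {"dx": -0.0023,"dy": 0.0005,"dz": 0.0035,"roll": 0.0}
    - {"dx": -0.0023,"dy": 0.0004,"dz": 0.0035,"roll": 0.0}
    - {"dx": -0.0023,"dy": 0.0004,"dz": 0.0035,"roll": 0.0}
    - {"dx": -0.0023,"dy": 0.0004,"dz": 0.0035,"roll": 0.0}
    - {"dx": 0.0,"dy": 0.0,"dz": 0.0,"roll": 0.0}
    - {"dx": 0.0,"dy": 0.0,"dz": 0.0,"roll": 0.0}

```text
clock: 15.9
tool_pos: [0.6392, -0.0607, 0.2393]
tcp_rot: [-179.9, -0.2, 179.8]
wrist_force: [-4.9, -2.0, -3.1]
opening: 0.339
```

Run:
```python
from ins import *
st()
im=avg("side",2);np.save("pics/g12.npy",im)
zoom(im,180,70,130,110,6,o="g12s")
```

```text
{'clock': 15.9, 'tool_pos': [0.6392, -0.0607, 0.2393], 'tcp_rot': [-179.8968, -0.1734, 179.8066], 'wrist_force': [-4.8869, -2.0062, -3.0999], 'wrist_torque': [-0.5144, 1.0414, -0.0613], 'opening': 0.3388, 'joint_positions': [36.4074, 42.3563, -65.5847, 82.6084, 38.5956, 79.7676, 59.551]}
```

Run:
```python
from ins import *
s=env.read_state();p=np.array([*s['tool_pos'],179.8])
ks=np.linspace(.016,-.001,9); ds=np.linspace(-10,-2,9)
b=np.array(tcp(ks[0],ds[0]))
W=[]
for k,d in zip(ks[1:],ds[1:]):
    w=p+np.array(tcp(k,d))-b; W.append((*w,1))
plan(W)
```

```text
[{"dx": -0.001, "dy": -0.0001, "dz": 0.0018, "roll": -0.017}, {"dx": -0.0011, "dy": -0.0001, "dz": 0.0019, "roll": -0.018}, {"dx": -0.0011, "dy": -0.0001, "dz": 0.0018, "roll": -0.017}, {"dx": -0.001, "dy": -0.0002, "dz": 0.0019, "roll": -0.018}, {"dx": -0.0011, "dy": -0.0002, "dz": 0.0018, "roll": -0.017}, {"dx": -0.001, "dy": -0.0001, "dz": 0.0018, "roll": -0.018}, {"dx": -0.0011, "dy": -0.0003, "dz": 0.0019, "roll": -0.017}, {"dx": -0.0011, "dy": -0.0002, "dz": 0.0018, "roll": -0.018}]
end [ 6.478000e-01 -6.150000e-02  2.245000e-01  1.878265e+02]
```

Emit:
move_arm:
  increments:
    - {"dx": -0.001,"dy": 0.0,"dz": 0.0018,"roll": -0.017}
    - {"dx": -0.0011,"dy": -0.0001,"dz": 0.0019,"roll": -0.017}
    - {"dx": -0.0011,"dy": -0.0001,"dz": 0.0018,"roll": -0.017}
    - {"dx": -0.001,"dy": -0.0002,"dz": 0.0019,"roll": -0.017}
    - {"dx": -0.0011,"dy": -0.0002,"dz": 0.0018,"roll": -0.017}
    - {"dx": -0.001,"dy": -0.0001,"dz": 0.0018,"roll": -0.017}
    - {"dx": -0.0011,"dy": -0.0003,"dz": 0.0019,"roll": -0.017}
    - {"dx": -0.001,"dy": -0.0002,"dz": 0.0018,"roll": -0.017}

```text
clock: 16.8
tool_pos: [0.6447, -0.0626, 0.2293]
tcp_rot: [-179.7, -0.4, -172.5]
wrist_force: [-32.8, -10.0, 39.5]
opening: 0.339
```

Run:
```python
from ins import *
st()
im=avg("side",2);np.save("pics/g13.npy",im)
zoom(im,180,70,130,110,6,o="g13s")
```

```text
{'clock': 16.8, 'tool_pos': [0.6447, -0.0626, 0.2293], 'tcp_rot': [-179.6767, -0.4092, -172.4614], 'wrist_force': [-32.7523, -10.0346, 39.5408], 'wrist_torque': [-2.1696, 6.5757, -0.4881], 'opening': 0.339, 'joint_positions': [36.4168, 44.0847, -66.943, 82.3748, 40.6845, 80.4408, 66.0792]}
```

Run:
```python
from ins import *
u=seatframe(0)[1][:,2]
for f,b,kt,t,yaw in(("g12",(276,291),(598,410),[.6392,-.0607,.2393],179.8),("g13",(262,314),(594,401),[.6447,-.0626,.2293],-172.46)):
    o,q,r=fitcrank(b,kt,180,70,6,t,yaw);e=o-SEAT;print(o,q,r,"k",e@u,"perp",e-(e@u)*u,np.degrees(np.arccos(crankR(q[2],yaw)[:,2]@u)))
L=crankwire("side",o,crankR(q[2],yaw))
p=SEAT;R=seatframe(0)[1]
a=np.linspace(0,6.3,30);L.append((proj("side",p+np.c_[.014*np.cos(a),.014*np.sin(a),0*a]@R.T),(0,0,255)))
zoom(np.load("pics/g13.npy"),200,90,70,70,10,L,o="g13w")
```

```text
[ 0.65519682 -0.06075584  0.23211798] [-1.59969152e-02  2.32117976e-01  3.18956426e+01] [ 0.49378815  0.06008226 -0.45751232 -0.11478057] k 0.017259839091262386 perp [ 0.00040146 -0.00059071  0.00017052] 5.462084747879574
[ 0.66038891 -0.06052337  0.22149013] [-1.58257514e-02  2.21490128e-01  3.16669814e+01] [ 0.47252777  0.05620161 -0.45193924 -0.1108534 ] k 0.00547775853112708 perp [-0.00021197 -0.00135838 -0.00025375] 2.0222982124493543
```

Emit:
move_arm:
  increments:
    - {"dx": 0.001,"dy": 0.0,"dz": -0.0018,"roll": 0.0}
    - {"dx": 0.001,"dy": 0.0,"dz": -0.0018,"roll": 0.0}
    - {"dx": 0.0,"dy": 0.001,"dz": 0.0,"roll": -0.017}
    - {"dx": 0.0,"dy": 0.0,"dz": 0.0,"roll": -0.017}
    - {"dx": 0.0,"dy": 0.0,"dz": 0.001,"roll": 0.017}
    - {"dx": -0.001,"dy": 0.0,"dz": 0.0,"roll": 0.017}
    - {"dx": 0.0,"dy": 0.0,"dz": 0.001,"roll": -0.017}
    - {"dx": 0.0,"dy": 0.0,"dz": 0.0,"roll": 0.0}

```text
clock: 17.7
tool_pos: [0.6448, -0.0628, 0.2292]
tcp_rot: [-179.6, -0.3, -171.6]
wrist_force: [-20.3, -10.4, 21.3]
opening: 0.346
```

Run:
```python
from ins import *
st()
```

```text
{'clock': 17.7, 'tool_pos': [0.6448, -0.0628, 0.2292], 'tcp_rot': [-179.6479, -0.3293, -171.5589], 'wrist_force': [-20.2884, -10.4152, 21.275], 'wrist_torque': [-2.0784, 4.0869, -0.4064], 'opening': 0.3458, 'joint_positions': [36.5138, 44.1266, -67.1241, 82.4541, 40.8469, 80.4177, 66.8697]}
```

Emit:
move_arm:
  increments:
    - {"dx": 0.001,"dy": 0.0,"dz": -0.001,"roll": 0.0}
    - {"dx": 0.0,"dy": 0.0,"dz": 0.0,"roll": 0.0}
    - {"dx": 0.0,"dy": 0.0,"dz": 0.0,"roll": 0.0}
    - {"dx": 0.0,"dy": 0.0,"dz": 0.0,"roll": 0.0}
    - {"dx": 0.0,"dy": 0.0,"dz": 0.0,"roll": 0.0}
    - {"dx": 0.0,"dy": 0.0,"dz": 0.0,"roll": 0.0}
    - {"dx": 0.0,"dy": 0.0,"dz": 0.0,"roll": 0.0}
    - {"dx": 0.0,"dy": 0.0,"dz": 0.0,"roll": 0.0}
  grip: 0.1

```text
clock: 18.5
tool_pos: [0.6467, -0.0597, 0.2276]
tcp_rot: [180.0, -0.0, -171.4]
wrist_force: [-0.2, 0.1, 0.4]
opening: 0.55
```

Run:
```python
from ins import *
st()
im=avg("side",2);np.save("pics/g14.npy",im)
zoom(im,180,70,130,110,6,o="g14s")
```

```text
{'clock': 18.5, 'tool_pos': [0.6467, -0.0597, 0.2276], 'tcp_rot': [179.9927, -0.0013, -171.3917], 'wrist_force': [-0.1913, 0.1063, 0.4246], 'wrist_torque': [-0.0346, -0.0205, -0.004], 'opening': 0.55, 'joint_positions': [36.4735, 44.2593, -67.1838, 82.5623, 40.7954, 79.882, 66.8915]}
```

Emit:
move_arm:
  increments:
    - {"dx": 0.0,"dy": 0.0,"dz": -0.01,"roll": 0.0}
    - {"dx": 0.0,"dy": 0.0,"dz": -0.03,"roll": 0.0}
    - {"dx": 0.0,"dy": 0.0,"dz": -0.04,"roll": 0.0}
    - {"dx": 0.0,"dy": 0.0,"dz": -0.04,"roll": 0.0}
    - {"dx": 0.025,"dy": 0.0,"dz": 0.0,"roll": -0.01}
    - {"dx": 0.025,"dy": 0.0,"dz": 0.0,"roll": -0.01}
    - {"dx": 0.028,"dy": 0.0,"dz": 0.0,"roll": 0.0}
    - {"dx": 0.0,"dy": 0.0,"dz": 0.0,"roll": 0.0}

```text
clock: 19.4
tool_pos: [0.5674, -0.0726, 0.349]
tcp_rot: [-179.9, -0.0, -170.2]
wrist_force: [-0.1, -0.1, -0.3]
opening: 0.55
```

Run:
```python
from ins import *
st()
im=avg("side",3);np.save("pics/g15.npy",im)
zoom(im,180,90,110,90,7,o="g15s")
zoom(avg("top",3),260,100,90,80,7,o="g15t")
```

```text
{'clock': 19.4, 'tool_pos': [0.5674, -0.0726, 0.349], 'tcp_rot': [-179.8775, -0.0209, -170.2394], 'wrist_force': [-0.0807, -0.1055, -0.3161], 'wrist_torque': [0.0233, 0.0117, 0.0349], 'opening': 0.5499, 'joint_positions': [45.336, 33.5303, -73.9095, 82.3605, 32.1963, 87.7113, 72.7103]}
```

Run:
```python
from ins import *
im=np.load("pics/g15.npy");row=[]
for k,ph in((.0,0),(.005,0)):
    p,R=seatframe(np.radians(ph)); R=R@np.diag([-1,-1,1]) # knob toward -x
    L=crankwire("side",SEAT+R[:,2]*k,R)
    row.append(zoom(im,205,105,80,55,9.5,L))
cv2.imwrite("pics/g15w.png",cv2.resize(np.vstack(row),(560,770))[:600*2])
a=np.vstack(row);print(a.shape);cv2.imwrite("pics/g15w1.png",row[0]);cv2.imwrite("pics/g15w2.png",row[1])
```

```text
(1044, 760, 3)
```

Run:
```python
from ins import *
plan([(.636,-.0634,.30,-170.2,4),(.636,-.0634,.275,-170.2,3)])
```

```text
[{"dx": -0.0165, "dy": -0.0007, "dz": 0.0119, "roll": -0.0}, {"dx": -0.0166, "dy": -0.0007, "dz": 0.0119, "roll": -0.0}, {"dx": -0.0165, "dy": -0.0007, "dz": 0.012, "roll": -0.0}, {"dx": -0.0166, "dy": -0.0007, "dz": 0.0119, "roll": -0.001}, {"dx": 0.0, "dy": 0.0, "dz": 0.0083, "roll": 0.0}, {"dx": 0.0, "dy": 0.0, "dz": 0.0083, "roll": 0.0}, {"dx": 0.0, "dy": 0.0, "dz": 0.0084, "roll": 0.0}, {"dx": 0}]
end [ 6.361000e-01 -6.340000e-02  2.750000e-01 -1.701784e+02]
```

Emit:
move_arm:
  increments:
    - {"dx": -0.016,"dy": -0.001,"dz": 0.012,"roll": 0.0}
    - {"dx": -0.017,"dy": -0.001,"dz": 0.012,"roll": 0.0}
    - {"dx": -0.017,"dy": 0.0,"dz": 0.012,"roll": 0.0}
    - {"dx": -0.016,"dy": -0.001,"dz": 0.012,"roll": 0.0}
    - {"dx": 0.0,"dy": 0.0,"dz": 0.008,"roll": 0.0}
    - {"dx": 0.0,"dy": 0.0,"dz": 0.008,"roll": 0.0}
    - {"dx": 0.0,"dy": 0.0,"dz": 0.008,"roll": 0.0}
    - {"dx": 0.0,"dy": 0.0,"dz": 0.0,"roll": 0.0}
  grip: -1

```text
clock: 20.5
tool_pos: [0.6345, -0.0645, 0.2748]
tcp_rot: [-180.0, -0.1, -170.3]
wrist_force: [0.0, 0.1, 0.3]
opening: -0.0
```

Emit:
move_arm:
  increments:
    - {"dx": -0.002,"dy": 0.0,"dz": 0.0035,"roll": 0.0}
    - {"dx": -0.002,"dy": 0.0,"dz": 0.0035,"roll": 0.0}
    - {"dx": -0.001,"dy": 0.0,"dz": 0.0017,"roll": 0.0}
    - {"dx": -0.001,"dy": 0.0,"dz": 0.0017,"roll": 0.0}
    - {"dx": -0.001,"dy": 0.0,"dz": 0.0017,"roll": 0.0}
    - {"dx": 0.0,"dy": 0.0,"dz": 0.0,"roll": 0.0}
    - {"dx": 0.0,"dy": 0.0,"dz": 0.0,"roll": 0.0}
    - {"dx": 0.0,"dy": 0.0,"dz": 0.0,"roll": 0.0}

```text
clock: 21.3
tool_pos: [0.6421, -0.0628, 0.2635]
tcp_rot: [180.0, -0.0, -170.2]
wrist_force: [-0.6, -0.1, 0.3]
opening: 0.001
```

Run:
```python
from ins import *
st()
im=avg("side",2);zoom(im,180,90,110,90,7,o="g16s")
```

```text
{'clock': 21.3, 'tool_pos': [0.6421, -0.0628, 0.2635], 'tcp_rot': [179.9921, -0.0006, -170.2467], 'wrist_force': [-0.6383, -0.0814, 0.2805], 'wrist_torque': [0.0184, -0.0131, 0.0173], 'opening': 0.0009, 'joint_positions': [37.092, 42.3948, -68.3381, 79.9572, 39.1089, 83.3204, 69.7162]}
```

Run:
```python
from ins import *
u=seatframe(0)[1][:,2]
for b,kt in(((304,226),(690,327)),((313,215),(674,367))):
    o,q,r=fitcrank(b,kt,180,90,7,SEAT,-170.2);e=o-SEAT;print(o,q,r,"k",e@u,"perp",e-(e@u)*u,np.degrees(np.arccos(crankR(q[2],-170.2)[:,2]@u)))
```

```text
[ 0.66237098 -0.05886047  0.22278431] [9.42780295e-04 2.22784310e-01 3.37679272e+01] [ 0.29902446  0.05114035 -0.28943419 -0.08675986] k 0.005480749906735555 perp [0.00177157 0.00030477 0.00103784] 3.7679509432961034
[ 0.67021433 -0.05750569  0.22453076] [-7.01671628e-03  2.24530761e-01  4.51542867e+01] [ 0.07296385  0.0351119  -0.07157796 -0.04542014] k 0.0030134727242044483 perp [0.00839919 0.00145012 0.00492102] 15.154294298096637
```

```bash
cat >> ins.py <<'E'
def fitk(b,kt,x0,y0,s):
    u2=np.array([b,kt],float)/s+[x0,y0]-.5
    def pose(q):
        R=seatframe(q[1])[1]@np.diag([-1,-1,1]); return SEAT+R[:,2]*q[0],R
    def f(q):
        o,R=pose(q);return (proj("side",o+np.array([[-.05,0,.03],[.075,0,.084]])@R.T)-u2).ravel()
    r=least_squares(f,[.003,-.1],x_scale=[.005,.1]);return r.x[0],np.degrees(r.x[1]),r.fun,pose(r.x)
E
python3 - <<'E'
from ins import *
for b,kt in(((304,226),(690,327)),((313,215),(674,367))):
    print(fitk(b,kt,180,90,7)[:3])
E
```

```text
(np.float64(0.00558123358144017), np.float64(-4.175961717720146), array([ 0.12712348, -0.18125546, -0.75188205, -0.40874108]))
(np.float64(0.001765082324697089), np.float64(-16.721779766279447), array([-0.12626995, -0.2526288 , -1.42857674, -1.16039042]))
```

Emit:
move_arm:
  increments:
    - {"dx": -0.001,"dy": 0.0,"dz": 0.0017,"roll": 0.0}
    - {"dx": -0.001,"dy": 0.0,"dz": 0.0017,"roll": 0.0}
    - {"dx": -0.001,"dy": 0.0,"dz": 0.0017,"roll": 0.0}
    - {"dx": 0.0,"dy": 0.0,"dz": 0.0,"roll": 0.0}
    - {"dx": 0.0,"dy": 0.0,"dz": 0.0,"roll": 0.0}
    - {"dx": 0.0,"dy": 0.0,"dz": 0.0,"roll": 0.0}
    - {"dx": 0.0,"dy": 0.0,"dz": 0.0,"roll": 0.0}
    - {"dx": 0.0,"dy": 0.0,"dz": 0.0,"roll": 0.0}

```text
clock: 22.2
tool_pos: [0.646, -0.0621, 0.2604]
tcp_rot: [-180.0, 0.2, -170.3]
wrist_force: [-0.3, -0.9, 10.3]
opening: -0.001
```

Run:
```python
from ins import *
st()
im=avg("side",2);np.save("pics/g17.npy",im);zoom(im,180,90,110,90,7,o="g17s")
```

```text
{'clock': 22.2, 'tool_pos': [0.646, -0.0621, 0.2604], 'tcp_rot': [-179.9746, 0.194, -170.2792], 'wrist_force': [-0.2609, -0.8695, 10.3123], 'wrist_torque': [-0.1921, 0.0808, -0.0484], 'opening': -0.0009, 'joint_positions': [36.8061, 42.7249, -68.1776, 79.8265, 39.4623, 83.0221, 69.5564]}
```

Run:
```python
from ins import *
k,ph,r,P=fitk((304,218),(668,357),180,90,7);print(k,ph,r)
R=seatframe(np.radians(-15))[1]@np.diag([-1,-1,1])
zoom(np.load("pics/g17.npy"),205,105,80,55,9.5,crankwire("side",SEAT,R),o="g17w")
```

```text
0.00014378778263060278 -13.774905554184468 [ 0.39493605  0.25160274 -0.30643411 -0.23721017]
```

```bash
cat >> ins.py <<'E'
def knob(phi,rad=.075,h=.062):
    R=seatframe(0)[1];f=np.radians(phi)
    return SEAT+R@np.array([-np.cos(f)*rad,-np.sin(f)*rad,h])
E
python3 - <<'E'
from ins import *
k=knob(-14);print(k)
c=k+[0,0,-.007]
s=env.read_state()['tool_pos']
plan([(s[0],s[1],.31,-170.2,3),(*c[:2],.32,-170.2,5)]); plan([(*c,-170.2,6)],[*c[:2],.32,-170.2])
E
```

```text
[ 0.56756196 -0.05678181  0.23430749]
[{"dx": -0.0, "dy": 0.0, "dz": -0.0165, "roll": -0.0}, {"dx": -0.0, "dy": 0.0, "dz": -0.0166, "roll": -0.001}, {"dx": -0.0, "dy": 0.0, "dz": -0.0165, "roll": -0.0}, {"dx": 0.0153, "dy": 0.0037, "dz": -0.002, "roll": -0.0}, {"dx": 0.0153, "dy": 0.0037, "dz": -0.002, "roll": -0.0}, {"dx": 0.0152, "dy": 0.0037, "dz": -0.002, "roll": -0.0}, {"dx": 0.0153, "dy": 0.0037, "dz": -0.002, "roll": -0.0}, {"dx": 0.0153, "dy": 0.0037, "dz": -0.002, "roll": -0.0}]
end [ 5.676000e-01 -5.680000e-02  3.200000e-01 -1.702194e+02]
[{"dx": -0.0, "dy": 0.0, "dz": 0.0154, "roll": -0.0}, {"dx": -0.0, "dy": 0.0, "dz": 0.0155, "roll": -0.0}, {"dx": -0.0, "dy": 0.0, "dz": 0.0154, "roll": -0.0}, {"dx": -0.0, "dy": 0.0, "dz": 0.0155, "roll": -0.0}, {"dx": -0.0, "dy": 0.0, "dz": 0.0154, "roll": -0.0}, {"dx": -0.0, "dy": 0.0, "dz": 0.0155, "roll": -0.0}, {"dx": 0}, {"dx": 0}]
end [ 5.676e-01 -5.680e-02  2.273e-01 -1.702e+02]
```

Emit:
move_arm:
  increments:
    - {"dx": 0.0,"dy": 0.0,"dz": -0.017,"roll": 0.0}
    - {"dx": 0.0,"dy": 0.0,"dz": -0.017,"roll": 0.0}
    - {"dx": 0.0,"dy": 0.0,"dz": -0.02,"roll": 0.0}
    - {"dx": 0.015,"dy": 0.0035,"dz": -0.002,"roll": 0.0}
    - {"dx": 0.016,"dy": 0.004,"dz": -0.002,"roll": 0.0}
    - {"dx": 0.015,"dy": 0.0035,"dz": -0.002,"roll": 0.0}
    - {"dx": 0.016,"dy": 0.004,"dz": 0.0,"roll": 0.0}
    - {"dx": 0.015,"dy": 0.0035,"dz": 0.0,"roll": 0.0}
  grip: 0.1

```text
clock: 23.1
tool_pos: [0.5654, -0.057, 0.3184]
tcp_rot: [-180.0, -0.0, -170.2]
wrist_force: [-0.9, 0.3, 0.7]
opening: 0.548
```

Run:
```python
from ins import *
st()
im=avg("side",2);np.save("pics/g18.npy",im);zoom(im,180,90,110,90,7,o="g18s")
c=knob(-14)+[0,0,-.007]
plan([(*c,-170.2,6)])
```

```text
{'clock': 23.1, 'tool_pos': [0.5654, -0.057, 0.3184], 'tcp_rot': [-179.9984, -0.0033, -170.2403], 'wrist_force': [-0.8721, 0.2589, 0.7476], 'wrist_torque': [-0.0051, 0.006, 0.0092], 'opening': 0.5485, 'joint_positions': [44.3522, 34.3042, -73.397, 86.4272, 32.9118, 83.7317, 69.9148]}
[{"dx": -0.0005, "dy": -0.0, "dz": 0.0152, "roll": -0.0}, {"dx": -0.0004, "dy": -0.0001, "dz": 0.0153, "roll": -0.0}, {"dx": -0.0005, "dy": -0.0, "dz": 0.0152, "roll": -0.0}, {"dx": -0.0004, "dy": -0.0001, "dz": 0.0153, "roll": -0.0}, {"dx": -0.0005, "dy": 0.0, "dz": 0.0152, "roll": -0.0}, {"dx": -0.0004, "dy": -0.0, "dz": 0.0153, "roll": -0.0}, {"dx": 0}, {"dx": 0}]
end [ 5.675000e-01 -5.680000e-02  2.273000e-01 -1.702044e+02]
```

Emit:
move_arm:
  increments:
    - {"dx": -0.0005,"dy": 0.0,"dz": 0.015,"roll": 0.0}
    - {"dx": 0.0,"dy": 0.0,"dz": 0.016,"roll": 0.0}
    - {"dx": 0.0,"dy": 0.0,"dz": 0.016,"roll": 0.0}
    - {"dx": 0.0,"dy": 0.0,"dz": 0.016,"roll": 0.0}
    - {"dx": 0.0,"dy": 0.0,"dz": 0.016,"roll": 0.0}
    - {"dx": 0.0,"dy": 0.0,"dz": 0.014,"roll": 0.0}
    - {"dx": 0.0,"dy": 0.0,"dz": 0.0,"roll": 0.0}
    - {"dx": 0.0,"dy": 0.0,"dz": 0.0,"roll": 0.0}

```text
clock: 24.0
tool_pos: [0.5667, -0.0569, 0.2254]
tcp_rot: [180.0, -0.0, -170.2]
wrist_force: [-0.3, -0.7, -0.3]
opening: 0.549
```

Emit:
move_arm:
  increments:
    - {"dx": 0.0,"dy": 0.0,"dz": 0.0,"roll": 0.0}
    - {"dx": 0.0,"dy": 0.0,"dz": 0.0,"roll": 0.0}
    - {"dx": 0.0,"dy": 0.0,"dz": 0.0,"roll": 0.0}
    - {"dx": 0.0,"dy": 0.0,"dz": 0.0,"roll": 0.0}
    - {"dx": 0.0,"dy": 0.0,"dz": 0.0,"roll": 0.0}
    - {"dx": 0.0,"dy": 0.0,"dz": 0.0,"roll": 0.0}
    - {"dx": 0.0,"dy": 0.0,"dz": 0.0,"roll": 0.0}
    - {"dx": 0.0,"dy": 0.0,"dz": 0.0,"roll": 0.0}
  grip: -1

```text
clock: 24.8
tool_pos: [0.5669, -0.0571, 0.2257]
tcp_rot: [-180.0, 0.0, -170.3]
wrist_force: [1.2, 0.0, 4.4]
opening: 0.263
```

Run:
```python
from ins import *
st()
im=avg("side",2);np.save("pics/g19.npy",im);zoom(im,180,90,110,90,7,o="g19s")
```

```text
{'clock': 24.8, 'tool_pos': [0.5669, -0.0571, 0.2257], 'tcp_rot': [-179.9895, 0.0461, -170.2597], 'wrist_force': [1.2144, 0.0251, 4.3531], 'wrist_torque': [-0.3037, -0.4716, -0.0126], 'opening': 0.2634, 'joint_positions': [43.2325, 38.6109, -70.3883, 95.3945, 37.8144, 73.5839, 65.1458]}
```

Emit:
move_arm:
  increments:
    - {"dx": 0.001,"dy": 0.0,"dz": -0.0017,"roll": 0.0}
    - {"dx": 0.001,"dy": 0.0,"dz": -0.0017,"roll": 0.0}
    - {"dx": 0.0,"dy": 0.0,"dz": 0.0,"roll": 0.0}
    - {"dx": 0.0,"dy": 0.0,"dz": 0.0,"roll": 0.0}
    - {"dx": 0.0,"dy": 0.0,"dz": 0.0,"roll": 0.0}
    - {"dx": 0.0,"dy": 0.0,"dz": 0.0,"roll": 0.0}
    - {"dx": 0.0,"dy": 0.0,"dz": 0.0,"roll": 0.0}
    - {"dx": 0.0,"dy": 0.0,"dz": 0.0,"roll": 0.0}

```text
clock: 25.7
tool_pos: [0.5666, -0.0574, 0.2287]
tcp_rot: [179.9, 0.2, -170.3]
wrist_force: [12.5, -0.4, -3.8]
opening: 0.259
```

Run:
```python
from ins import *
st()
R=seatframe(np.radians(-14))[1]@np.diag([-1,-1,1])
im=avg("side",2);np.save("pics/g20.npy",im);zoom(im,205,105,80,55,9.5,crankwire("side",SEAT,R),o="g20s")
```

```text
{'clock': 25.7, 'tool_pos': [0.5666, -0.0574, 0.2287], 'tcp_rot': [179.9446, 0.2299, -170.2803], 'wrist_force': [12.5436, -0.3713, -3.7941], 'wrist_torque': [-0.0009, -2.0277, 0.0311], 'opening': 0.2591, 'joint_positions': [43.4943, 38.3777, -70.5841, 95.3181, 37.6074, 73.618, 65.3366]}
```

```bash
cat >> ins.py <<'E'
def wind(phi0,step,n=8,yaw=-170.2,dzfirst=0.0):
    y=np.radians(yaw);tot=np.zeros(3);acc=np.zeros(3)
    for i in range(n):
        e=knob(phi0-step*(i+1))-knob(phi0)-acc
        if i==0: pass
        dx=np.cos(y)*e[0]+np.sin(y)*e[1];dy=np.sin(y)*e[0]-np.cos(y)*e[1]
        dx,dy,dz=round(dx,4),round(dy,4),round(-e[2],4)
        acc+=[np.cos(y)*dx+np.sin(y)*dy,np.sin(y)*dx-np.cos(y)*dy,-dz]
        print({"dx":dx,"dy":dy,"dz":dz,"roll":0.0},end=", ")
    print()
def where(cal): # knob angle from TCP ; cal = TCP - knob offset
    t=env.read_state()['tool_pos'];R=seatframe(0)[1];l=R.T@(t-cal-SEAT);print("phi",np.degrees(np.arctan2(-l[1],-l[0])),"rad",np.hypot(*l[:2]),"h",l[2])
    s=env.read_state();F=R.T@s['wrist_force'];f=np.arctan2(-l[1],-l[0]);tan=np.array([-np.sin(f),np.cos(f),0]) # clockwise... 
    print("F seat-frame",F.round(1),"tangential(cw dir)",(F@(np.array([-l[1],l[0],0])/np.hypot(*l[:2])*-1)).round(1),"radial",(F@(np.array([l[0],l[1],0])/np.hypot(*l[:2]))).round(1))
CAL=np.array([.5666,-.0572,.2300])-knob(-14)
E
python3 - <<'E'
from ins import *
wind(-14,5);wind(-54,7);wind(-110,7)
E
```

```text
{'dx': np.float64(-0.0016), 'dy': np.float64(0.0063), 'dz': np.float64(-0.0009), 'roll': 0.0}, {'dx': np.float64(-0.0021), 'dy': np.float64(0.0061), 'dz': np.float64(-0.0012), 'roll': 0.0}, {'dx': np.float64(-0.0025), 'dy': np.float64(0.0058), 'dz': np.float64(-0.0015), 'roll': 0.0}, {'dx': np.float64(-0.003), 'dy': np.float64(0.0056), 'dz': np.float64(-0.0017), 'roll': 0.0}, {'dx': np.float64(-0.0034), 'dy': np.float64(0.0052), 'dz': np.float64(-0.0019), 'roll': 0.0}, {'dx': np.float64(-0.0037), 'dy': np.float64(0.0049), 'dz': np.float64(-0.0022), 'roll': 0.0}, {'dx': np.float64(-0.0041), 'dy': np.float64(0.0046), 'dz': np.float64(-0.0024), 'roll': 0.0}, {'dx': np.float64(-0.0045), 'dy': np.float64(0.004), 'dz': np.float64(-0.0025), 'roll': 0.0}, 
{'dx': np.float64(-0.0067), 'dy': np.float64(0.0049), 'dz': np.float64(-0.0039), 'roll': 0.0}, {'dx': np.float64(-0.0072), 'dy': np.float64(0.004), 'dz': np.float64(-0.0041), 'roll': 0.0}, {'dx': np.float64(-0.0075), 'dy': np.float64(0.0029), 'dz': np.float64(-0.0043), 'roll': 0.0}, {'dx': np.float64(-0.0077), 'dy': np.float64(0.0018), 'dz
[... 487 characters left out ...]
oat64(-0.0042), 'roll': 0.0}, {'dx': np.float64(-0.0068), 'dy': np.float64(-0.0046), 'dz': np.float64(-0.0039), 'roll': 0.0}, {'dx': np.float64(-0.0063), 'dy': np.float64(-0.0056), 'dz': np.float64(-0.0037), 'roll': 0.0}, {'dx': np.float64(-0.0056), 'dy': np.float64(-0.0064), 'dz': np.float64(-0.0032), 'roll': 0.0}, {'dx': np.float64(-0.005), 'dy': np.float64(-0.0072), 'dz': np.float64(-0.0029), 'roll': 0.0}, {'dx': np.float64(-0.0041), 'dy': np.float64(-0.0078), 'dz': np.float64(-0.0024), 'roll': 0.0}, {'dx': np.float64(-0.0033), 'dy': np.float64(-0.0083), 'dz': np.float64(-0.0019), 'roll': 0.0}, {'dx': np.float64(-0.0024), 'dy': np.float64(-0.0088), 'dz': np.float64(-0.0014), 'roll': 0.0},
```

Emit:
move_arm:
  increments:
    - {"dx": -0.0022,"dy": 0.0063,"dz": -0.0022,"roll": 0.0}
    - {"dx": -0.0021,"dy": 0.0061,"dz": -0.0012,"roll": 0.0}
    - {"dx": -0.0025,"dy": 0.0058,"dz": -0.0015,"roll": 0.0}
    - {"dx": -0.003,"dy": 0.0056,"dz": -0.0017,"roll": 0.0}
    - {"dx": -0.0034,"dy": 0.0052,"dz": -0.0019,"roll": 0.0}
    - {"dx": -0.0037,"dy": 0.0049,"dz": -0.0022,"roll": 0.0}
    - {"dx": -0.0041,"dy": 0.0046,"dz": -0.0024,"roll": 0.0}
    - {"dx": -0.0045,"dy": 0.004,"dz": -0.0025,"roll": 0.0}

```text
clock: 26.6
tool_pos: [0.5816, -0.0141, 0.2428]
tcp_rot: [-179.8, -0.3, -170.4]
wrist_force: [2.2, -5.6, -3.8]
opening: 0.262
```

Run:
```python
from ins import *
st();where(CAL)
R=seatframe(np.radians(-50))[1]@np.diag([-1,-1,1])
im=avg("side",2);np.save("pics/g21.npy",im);zoom(im,195,95,80,55,9.5,crankwire("side",SEAT,R),o="g21s")
```

```text
{'clock': 26.6, 'tool_pos': [0.5816, -0.0141, 0.2428], 'tcp_rot': [-179.7983, -0.2672, -170.3903], 'wrist_force': [2.2367, -5.6492, -3.8163], 'wrist_torque': [-1.6262, 0.0496, -0.0933], 'opening': 0.2619, 'joint_positions': [37.6269, 38.4027, -69.6345, 91.8244, 36.9293, 76.3838, 62.3226]}
phi -50.85797732439568 rad 0.07480720826799549 h 0.06200809390837992
F seat-frame [-0.8 -5.9 -3.9] tangential(cw dir) -4.4 radial -4.1
```

Emit:
move_arm:
  increments:
    - {"dx": -0.0067,"dy": 0.0049,"dz": -0.0039,"roll": 0.0}
    - {"dx": -0.0072,"dy": 0.004,"dz": -0.0041,"roll": 0.0}
    - {"dx": -0.0075,"dy": 0.0029,"dz": -0.0043,"roll": 0.0}
    - {"dx": -0.0077,"dy": 0.0018,"dz": -0.0045,"roll": 0.0}
    - {"dx": -0.008,"dy": 0.0007,"dz": -0.0046,"roll": 0.0}
    - {"dx": -0.0079,"dy": -0.0004,"dz": -0.0046,"roll": 0.0}
    - {"dx": -0.0078,"dy": -0.0015,"dz": -0.0045,"roll": 0.0}
    - {"dx": -0.0076,"dy": -0.0026,"dz": -0.0044,"roll": 0.0}

```text
clock: 27.5
tool_pos: [0.6371, 0.0098, 0.2788]
tcp_rot: [179.9, -0.4, -170.1]
wrist_force: [-9.4, 2.7, 5.2]
opening: 0.261
```

Run:
```python
from ins import *
st();where(CAL)
im=avg("side",1);zoom(im,170,85,110,80,7,o="g22s")
wind(-166,7);wind(-222,5)
```

```text
{'clock': 27.5, 'tool_pos': [0.6371, 0.0098, 0.2788], 'tcp_rot': [179.9414, -0.4472, -170.0915], 'wrist_force': [-9.3523, 2.7272, 5.1746], 'wrist_torque': [-0.1188, 2.4775, -0.327], 'opening': 0.2606, 'joint_positions': [30.6852, 40.9398, -67.8456, 79.3245, 37.3513, 84.4723, 64.4128]}
phi -106.7104831053372 rad 0.07536187489577963 h 0.06378942997786273
F seat-frame [-5.   4.3  8.9] tangential(cw dir) -6.0 radial 2.7
{'dx': np.float64(-0.0014), 'dy': np.float64(-0.009), 'dz': np.float64(-0.0008), 'roll': 0.0}, {'dx': np.float64(-0.0005), 'dy': np.float64(-0.0091), 'dz': np.float64(-0.0003), 'roll': 0.0}, {'dx': np.float64(0.0005), 'dy': np.float64(-0.0092), 'dz': np.float64(0.0003), 'roll': 0.0}, {'dx': np.float64(0.0014), 'dy': np.float64(-0.009), 'dz': np.float64(0.0008), 'roll': 0.0}, {'dx': np.float64(0.0024), 'dy': np.float64(-0.0087), 'dz': np.float64(0.0014), 'roll': 0.0}, {'dx': np.float64(0.0033), 'dy': np.float64(-0.0084), 'dz': np.float64(0.0019), 'roll': 0.0}, {'dx': np.float64(0.0041), 'dy': np.float64(-0.0078), 'dz': np.float64(0.0024), 'roll': 0.0}, {'dx': np.float64(0.005), 'dy': np.float64(-0.0071), 'dz': np.float64(0.0028), 'roll': 0.0}, 
{'dx': np.float64(0.004), 'dy': np.float64(-0.0047), 'dz': np.float64(0.0023), 'roll': 0.0}, {'dx': np.float64(0.0043), 'dy': np.float64(-0.0042), 'dz': np.float64(0.0025), 'roll': 0.0}, {'dx': np.float64(0.0046), 'dy': np.float64(-0.0038), 'dz': np.float64(0.0026), 'roll': 0.0}, {'dx': np.float64(0.0049), 'dy': np.float64(-0.0033), 'dz': np.float64(0.0029), 'roll': 0.0}, {'dx': np.float64(0.0051), 'dy': np.float64(-0.0028), 'dz': np.float64(0.0029), 'roll': 0.0}, {'dx': np.float64(0.0053), 'dy': np.float64(-0.0023), 'dz': np.float64(0.0031), 'roll': 0.0}, {'dx': np.float64(0.0055), 'dy': np.float64(-0.0018), 'dz': np.float64(0.0031), 'roll': 0.0}, {'dx': np.float64(0.0055), 'dy': np.float64(-0.0012), 'dz': np.float64(0.0032), 'roll': 0.0},
```

Emit:
move_arm:
  increments:
    - {"dx": -0.0073,"dy": -0.0037,"dz": -0.0042,"roll": 0.0}
    - {"dx": -0.0068,"dy": -0.0046,"dz": -0.0039,"roll": 0.0}
    - {"dx": -0.0063,"dy": -0.0056,"dz": -0.0037,"roll": 0.0}
    - {"dx": -0.0056,"dy": -0.0064,"dz": -0.0032,"roll": 0.0}
    - {"dx": -0.005,"dy": -0.0072,"dz": -0.0029,"roll": 0.0}
    - {"dx": -0.0041,"dy": -0.0078,"dz": -0.0024,"roll": 0.0}
    - {"dx": -0.0033,"dy": -0.0083,"dz": -0.0019,"roll": 0.0}
    - {"dx": -0.0024,"dy": -0.0088,"dz": -0.0014,"roll": 0.0}

```text
clock: 28.35
tool_pos: [0.6889, -0.031, 0.3055]
tcp_rot: [179.6, 0.1, -169.9]
wrist_force: [-2.1, 8.2, 13.9]
opening: 0.261
```

Run:
```python
from ins import *
where(CAL)
```

```text
phi -162.37589053342646 rad 0.07677921961240963 h 0.06489214790539378
F seat-frame [ 6.3  8.4 12.4] tangential(cw dir) -6.1 radial 8.6
```

Emit:
move_arm:
  increments:
    - {"dx": -0.0019,"dy": -0.009,"dz": -0.0018,"roll": 0.0}
    - {"dx": -0.0005,"dy": -0.0091,"dz": -0.0003,"roll": 0.0}
    - {"dx": 0.0005,"dy": -0.0092,"dz": 0.0003,"roll": 0.0}
    - {"dx": 0.0014,"dy": -0.009,"dz": 0.0008,"roll": 0.0}
    - {"dx": 0.0024,"dy": -0.0087,"dz": 0.0014,"roll": 0.0}
    - {"dx": 0.0033,"dy": -0.0084,"dz": 0.0019,"roll": 0.0}
    - {"dx": 0.0041,"dy": -0.0078,"dz": 0.0024,"roll": 0.0}
    - {"dx": 0.005,"dy": -0.0071,"dz": 0.0028,"roll": 0.0}

```text
clock: 29.15
tool_pos: [0.6885, -0.105, 0.2986]
tcp_rot: [180.0, 0.4, -170.3]
wrist_force: [5.2, -1.1, 15.6]
opening: 0.259
```

Run:
```python
from ins import *
where(CAL);st()
im=avg("side",1);zoom(im,170,85,110,80,7,o="g23s")
wind(-262,5);wind(-302,7)
```

```text
phi 139.6974399862193 rad 0.07679728675683702 h 0.06538432779279298
F seat-frame [12.1 -2.  11. ] tangential(cw dir) -6.3 radial 10.5
{'clock': 29.15, 'tool_pos': [0.6885, -0.105, 0.2986], 'tcp_rot': [179.9726, 0.3961, -170.2568], 'wrist_force': [5.2347, -1.1405, 15.6146], 'wrist_torque': [-0.1441, -0.6129, 0.0833], 'opening': 0.2593, 'joint_positions': [35.3647, 44.6385, -66.7397, 67.4061, 40.2738, 90.5933, 77.0778]}
{'dx': np.float64(0.0056), 'dy': np.float64(-0.0006), 'dz': np.float64(0.0033), 'roll': 0.0}, {'dx': np.float64(0.0057), 'dy': np.float64(-0.0001), 'dz': np.float64(0.0032), 'roll': 0.0}, {'dx': np.float64(0.0057), 'dy': np.float64(0.0005), 'dz': np.float64(0.0033), 'roll': 0.0}, {'dx': np.float64(0.0055), 'dy': np.float64(0.0011), 'dz': np.float64(0.0032), 'roll': 0.0}, {'dx': np.float64(0.0055), 'dy': np.float64(0.0017), 'dz': np.float64(0.0032), 'roll': 0.0}, {'dx': np.float64(0.0054), 'dy': np.float64(0.0021), 'dz': np.float64(0.0031), 'roll': 0.0}, {'dx': np.float64(0.0051), 'dy': np.float64(0.0028), 'dz': np.float64(0.0029), 'roll': 0.0}, {'dx': np.float64(0.005), 'dy': np.float64(0.0032), 'dz': np.float64(0.0029), 'roll': 0.0}, 
{'dx': np.float64(0.0065), 'dy': np.float64(0.0053), 'dz': np.float64(0.0037), 'roll': 0.0}, {'dx': np.float64(0.0058), 'dy': np.float64(0.0062), 'dz': np.float64(0.0034), 'roll': 0.0}, {'dx': np.float64(0.0051), 'dy': np.float64(0.007), 'dz': np.float64(0.003), 'roll': 0.0}, {'dx': np.float64(0.0044), 'dy': np.float64(0.0076), 'dz': np.float64(0.0025), 'roll': 0.0}, {'dx': np.float64(0.0036), 'dy': np.float64(0.0082), 'dz': np.float64(0.002), 'roll': 0.0}, {'dx': np.float64(0.0026), 'dy': np.float64(0.0086), 'dz': np.float64(0.0016), 'roll': 0.0}, {'dx': np.float64(0.0017), 'dy': np.float64(0.009), 'dz': np.float64(0.001), 'roll': 0.0}, {'dx': np.float64(0.0008), 'dy': np.float64(0.0091), 'dz': np.float64(0.0004), 'roll': 0.0},
```

Emit:
move_arm:
  increments:
    - {"dx": 0.004,"dy": -0.0047,"dz": 0.0023,"roll": 0.0}
    - {"dx": 0.0043,"dy": -0.0042,"dz": 0.0025,"roll": 0.0}
    - {"dx": 0.0046,"dy": -0.0038,"dz": 0.0026,"roll": 0.0}
    - {"dx": 0.0049,"dy": -0.0033,"dz": 0.0029,"roll": 0.0}
    - {"dx": 0.0025,"dy": -0.0015,"dz": 0.0015,"roll": 0.0}
    - {"dx": 0.0026,"dy": -0.0013,"dz": 0.0015,"roll": 0.0}
    - {"dx": 0.0026,"dy": -0.0012,"dz": 0.0015,"roll": 0.0}
    - {"dx": 0.0,"dy": 0.0,"dz": 0.0,"roll": 0.0}

```text
clock: 30.0
tool_pos: [0.6656, -0.1312, 0.2822]
tcp_rot: [-179.9, 0.1, -170.4]
wrist_force: [2.2, -4.1, 10.9]
opening: 0.262
```

Run:
```python
from ins import *
where(CAL);wind(-249.5,2.5)
```

```text
phi 110.62356639425427 rad 0.0764829483527305 h 0.0646633202789443
F seat-frame [ 6.7 -4.4  8.8] tangential(cw dir) -4.7 radial 6.5
{'dx': np.float64(0.0027), 'dy': np.float64(-0.0011), 'dz': np.float64(0.0015), 'roll': 0.0}, {'dx': np.float64(0.0027), 'dy': np.float64(-0.0009), 'dz': np.float64(0.0016), 'roll': 0.0}, {'dx': np.float64(0.0027), 'dy': np.float64(-0.0008), 'dz': np.float64(0.0016), 'roll': 0.0}, {'dx': np.float64(0.0028), 'dy': np.float64(-0.0007), 'dz': np.float64(0.0016), 'roll': 0.0}, {'dx': np.float64(0.0028), 'dy': np.float64(-0.0005), 'dz': np.float64(0.0016), 'roll': 0.0}, {'dx': np.float64(0.0028), 'dy': np.float64(-0.0004), 'dz': np.float64(0.0016), 'roll': 0.0}, {'dx': np.float64(0.0028), 'dy': np.float64(-0.0002), 'dz': np.float64(0.0017), 'roll': 0.0}, {'dx': np.float64(0.0029), 'dy': np.float64(-0.0001), 'dz': np.float64(0.0016), 'roll': 0.0},
```

Emit:
move_arm:
  increments:
    - {"dx": 0.0027,"dy": -0.0011,"dz": 0.0015,"roll": 0.0}
    - {"dx": 0.0027,"dy": -0.0009,"dz": 0.0016,"roll": 0.0}
    - {"dx": 0.0027,"dy": -0.0008,"dz": 0.0016,"roll": 0.0}
    - {"dx": 0.0028,"dy": -0.0007,"dz": 0.0016,"roll": 0.0}
    - {"dx": 0.0028,"dy": -0.0005,"dz": 0.0016,"roll": 0.0}
    - {"dx": 0.0028,"dy": -0.0004,"dz": 0.0016,"roll": 0.0}
    - {"dx": 0.0028,"dy": -0.0002,"dz": 0.0017,"roll": 0.0}
    - {"dx": 0.0,"dy": 0.0,"dz": 0.0,"roll": 0.0}

```text
clock: 30.8
tool_pos: [0.647, -0.1388, 0.2702]
tcp_rot: [-179.9, 0.0, -170.3]
wrist_force: [1.9, -5.7, 8.3]
opening: 0.26
```

Run:
```python
from ins import *
where(CAL);wind(-267,6)
```

```text
phi 92.9695075847888 rad 0.07604552933231895 h 0.06416793961770192
F seat-frame [ 5.  -5.9  6.7] tangential(cw dir) -4.7 radial 6.2
{'dx': np.float64(0.0068), 'dy': np.float64(0.0), 'dz': np.float64(0.0039), 'roll': 0.0}, {'dx': np.float64(0.0068), 'dy': np.float64(0.0008), 'dz': np.float64(0.0039), 'roll': 0.0}, {'dx': np.float64(0.0066), 'dy': np.float64(0.0017), 'dz': np.float64(0.0039), 'roll': 0.0}, {'dx': np.float64(0.0065), 'dy': np.float64(0.0024), 'dz': np.float64(0.0037), 'roll': 0.0}, {'dx': np.float64(0.0062), 'dy': np.float64(0.0032), 'dz': np.float64(0.0036), 'roll': 0.0}, {'dx': np.float64(0.0059), 'dy': np.float64(0.0039), 'dz': np.float64(0.0034), 'roll': 0.0}, {'dx': np.float64(0.0055), 'dy': np.float64(0.0046), 'dz': np.float64(0.0032), 'roll': 0.0}, {'dx': np.float64(0.005), 'dy': np.float64(0.0053), 'dz': np.float64(0.0029), 'roll': 0.0},
```

Emit:
move_arm:
  increments:
    - {"dx": 0.0068,"dy": 0.0,"dz": 0.0039,"roll": 0.0}
    - {"dx": 0.0068,"dy": 0.0008,"dz": 0.0039,"roll": 0.0}
    - {"dx": 0.0066,"dy": 0.0017,"dz": 0.0039,"roll": 0.0}
    - {"dx": 0.0065,"dy": 0.0024,"dz": 0.0037,"roll": 0.0}
    - {"dx": 0.0062,"dy": 0.0032,"dz": 0.0036,"roll": 0.0}
    - {"dx": 0.0059,"dy": 0.0039,"dz": 0.0034,"roll": 0.0}
    - {"dx": 0.0055,"dy": 0.0046,"dz": 0.0032,"roll": 0.0}
    - {"dx": 0.005,"dy": 0.0053,"dz": 0.0029,"roll": 0.0}

```text
clock: 31.6
tool_pos: [0.5948, -0.1238, 0.2407]
tcp_rot: [180.0, 0.1, -170.2]
wrist_force: [7.9, -0.4, 0.7]
opening: 0.261
```

Run:
```python
from ins import *
where(CAL);wind(-315,3);wind(-339,3)
im=avg("side",1);zoom(im,170,85,110,80,7,o="g24s")
```

```text
phi 44.48875058040392 rad 0.0745247912731329 h 0.06307508642940514
F seat-frame [ 7.  -1.7 -3.2] tangential(cw dir) -6.2 radial -3.8
{'dx': np.float64(0.0023), 'dy': np.float64(0.0028), 'dz': np.float64(0.0014), 'roll': 0.0}, {'dx': np.float64(0.0022), 'dy': np.float64(0.003), 'dz': np.float64(0.0012), 'roll': 0.0}, {'dx': np.float64(0.0021), 'dy': np.float64(0.0032), 'dz': np.float64(0.0012), 'roll': 0.0}, {'dx': np.float64(0.0019), 'dy': np.float64(0.0032), 'dz': np.float64(0.0011), 'roll': 0.0}, {'dx': np.float64(0.0018), 'dy': np.float64(0.0033), 'dz': np.float64(0.0011), 'roll': 0.0}, {'dx': np.float64(0.0016), 'dy': np.float64(0.0035), 'dz': np.float64(0.0009), 'roll': 0.0}, {'dx': np.float64(0.0015), 'dy': np.float64(0.0035), 'dz': np.float64(0.0008), 'roll': 0.0}, {'dx': np.float64(0.0013), 'dy': np.float64(0.0037), 'dz': np.float64(0.0008), 'roll': 0.0}, 
{'dx': np.float64(0.0011), 'dy': np.float64(0.0037), 'dz': np.float64(0.0007), 'roll': 0.0}, {'dx': np.float64(0.001), 'dy': np.float64(0.0038), 'dz': np.float64(0.0005), 'roll': 0.0}, {'dx': np.float64(0.0008), 'dy': np.float64(0.0038), 'dz': np.float64(0.0005), 'roll': 0.0}, {'dx': np.float64(0.0006), 'dy': np.float64(0.0038), 'dz': np.float64(0.0003), 'roll': 0.0}, {'dx': np.float64(0.0004), 'dy': np.float64(0.0039), 'dz': np.float64(0.0003), 'roll': 0.0}, {'dx': np.float64(0.0003), 'dy': np.float64(0.004), 'dz': np.float64(0.0001), 'roll': 0.0}, {'dx': np.float64(0.0001), 'dy': np.float64(0.0039), 'dz': np.float64(0.0001), 'roll': 0.0}, {'dx': np.float64(-0.0001), 'dy': np.float64(0.0039), 'dz': np.float64(-0.0001), 'roll': 0.0},
```

Emit:
move_arm:
  increments:
    - {"dx": 0.0019,"dy": 0.0028,"dz": 0.0022,"roll": 0.0}
    - {"dx": 0.0022,"dy": 0.003,"dz": 0.0012,"roll": 0.0}
    - {"dx": 0.0021,"dy": 0.0032,"dz": 0.0012,"roll": 0.0}
    - {"dx": 0.0019,"dy": 0.0032,"dz": 0.0011,"roll": 0.0}
    - {"dx": 0.0018,"dy": 0.0033,"dz": 0.0011,"roll": 0.0}
    - {"dx": 0.0016,"dy": 0.0035,"dz": 0.0009,"roll": 0.0}
    - {"dx": 0.0015,"dy": 0.0035,"dz": 0.0008,"roll": 0.0}
    - {"dx": 0.0,"dy": 0.0,"dz": 0.0,"roll": 0.0}

```text
clock: 32.45
tool_pos: [0.5786, -0.1036, 0.2327]
tcp_rot: [180.0, 0.1, -170.2]
wrist_force: [6.6, 0.6, 2.2]
opening: 0.265
```

Run:
```python
from ins import *
where(CAL)
```

```text
phi 23.53163942680115 rad 0.07414289215730453 h 0.06233817878149977
F seat-frame [ 6.8 -0.5 -1.4] tangential(cw dir) -3.2 radial -6.1
```

Emit:
move_arm:
  increments:
    - {"dx": 0.0013,"dy": 0.0037,"dz": 0.0008,"roll": 0.0}
    - {"dx": 0.0011,"dy": 0.0037,"dz": 0.0007,"roll": 0.0}
    - {"dx": 0.001,"dy": 0.0038,"dz": 0.0005,"roll": 0.0}
    - {"dx": 0.0008,"dy": 0.0038,"dz": 0.0005,"roll": 0.0}
    - {"dx": 0.0006,"dy": 0.0038,"dz": 0.0003,"roll": 0.0}
    - {"dx": 0.0004,"dy": 0.0039,"dz": 0.0003,"roll": 0.0}
    - {"dx": 0.0003,"dy": 0.004,"dz": 0.0001,"roll": 0.0}
    - {"dx": 0.0,"dy": 0.0,"dz": 0.0,"roll": 0.0}

```text
clock: 33.25
tool_pos: [0.5703, -0.0825, 0.2296]
tcp_rot: [-179.7, 0.2, -170.5]
wrist_force: [11.9, -9.6, 1.7]
opening: 0.258
```

Run:
```python
from ins import *
where(CAL);wind(-357,6);
im=avg("side",1);zoom(im,170,85,110,80,7,o="g25s")
```

```text
phi 5.729233249747785 rad 0.07394819343324237 h 0.061974734729127845
F seat-frame [  9.6 -11.5  -3.6] tangential(cw dir) -12.4 radial -8.4
{'dx': np.float64(-0.0), 'dy': np.float64(0.0079), 'dz': np.float64(-0.0), 'roll': 0.0}, {'dx': np.float64(-0.0007), 'dy': np.float64(0.0078), 'dz': np.float64(-0.0004), 'roll': 0.0}, {'dx': np.float64(-0.0014), 'dy': np.float64(0.0076), 'dz': np.float64(-0.0008), 'roll': 0.0}, {'dx': np.float64(-0.0021), 'dy': np.float64(0.0075), 'dz': np.float64(-0.0012), 'roll': 0.0}, {'dx': np.float64(-0.0028), 'dy': np.float64(0.0072), 'dz': np.float64(-0.0016), 'roll': 0.0}, {'dx': np.float64(-0.0034), 'dy': np.float64(0.0068), 'dz': np.float64(-0.002), 'roll': 0.0}, {'dx': np.float64(-0.004), 'dy': np.float64(0.0063), 'dz': np.float64(-0.0023), 'roll': 0.0}, {'dx': np.float64(-0.0046), 'dy': np.float64(0.0058), 'dz': np.float64(-0.0026), 'roll': 0.0},
```

Emit:
move_arm:
  increments:
    - {"dx": 0.0,"dy": 0.0015,"dz": 0.0,"roll": 0.0}
    - {"dx": 0.0,"dy": 0.0015,"dz": 0.0,"roll": 0.0}
    - {"dx": 0.0,"dy": 0.001,"dz": 0.0003,"roll": 0.0}
    - {"dx": 0.0,"dy": 0.0,"dz": 0.0,"roll": 0.0}
    - {"dx": 0.0,"dy": 0.0,"dz": 0.0,"roll": 0.0}
    - {"dx": 0.0,"dy": 0.0,"dz": 0.0,"roll": 0.0}
    - {"dx": 0.0,"dy": 0.0,"dz": 0.0,"roll": 0.0}
    - {"dx": 0.0,"dy": 0.0,"dz": 0.0,"roll": 0.0}

```text
clock: 34.1
tool_pos: [0.5698, -0.0807, 0.2292]
tcp_rot: [-179.6, 0.2, -170.6]
wrist_force: [11.9, -14.7, 2.9]
opening: 0.266
```

Run:
```python
from ins import *
where(CAL)
```

```text
phi 4.332300462285571 rad 0.0740997739275728 h 0.06170961009116689
F seat-frame [  9.5 -16.5  -2.1] tangential(cw dir) -17.2 radial -8.2
```

Emit:
move_arm:
  increments:
    - {"dx": 0.0,"dy": 0.002,"dz": 0.0,"roll": 0.0}
    - {"dx": 0.0,"dy": 0.002,"dz": 0.0,"roll": 0.0}
    - {"dx": 0.0,"dy": 0.002,"dz": 0.0,"roll": 0.0}
    - {"dx": 0.0,"dy": 0.002,"dz": 0.0,"roll": 0.0}
    - {"dx": 0.0,"dy": 0.0,"dz": 0.0,"roll": 0.0}
    - {"dx": 0.0,"dy": 0.0,"dz": 0.0,"roll": 0.0}
    - {"dx": 0.0,"dy": 0.0,"dz": 0.0,"roll": 0.0}
    - {"dx": 0.0,"dy": 0.0,"dz": 0.0,"roll": 0.0}

```text
clock: 34.9
tool_pos: [0.5688, -0.0757, 0.2289]
tcp_rot: [-179.3, 0.1, -170.8]
wrist_force: [12.6, -20.1, 3.9]
opening: 0.262
```

Run:
```python
from ins import *
where(CAL);st()
R=seatframe(np.radians(2))[1]@np.diag([-1,-1,1])
im=avg("side",2);zoom(im,195,95,80,55,9.5,crankwire("side",SEAT,R),o="g26s")
```

```text
phi 0.33279426528913164 rad 0.07414446458125924 h 0.06154341997420821
F seat-frame [  9.8 -21.9  -1.2] tangential(cw dir) -22.0 radial -9.6
{'clock': 34.9, 'tool_pos': [0.5688, -0.0757, 0.2289], 'tcp_rot': [-179.3338, 0.1493, -170.7795], 'wrist_force': [12.6172, -20.0578, 3.8742], 'wrist_torque': [-5.0897, -2.9472, -0.3769], 'opening': 0.2618, 'joint_positions': [44.4398, 38.4333, -70.0302, 94.7755, 38.1408, 74.0615, 66.3868]}
```

Emit:
move_arm:
  increments:
    - {"dx": 0.0,"dy": 0.002,"dz": 0.0,"roll": 0.0}
    - {"dx": 0.0,"dy": 0.002,"dz": 0.0,"roll": 0.0}
    - {"dx": 0.0,"dy": 0.002,"dz": 0.0,"roll": 0.0}
    - {"dx": 0.0,"dy": 0.002,"dz": 0.0,"roll": 0.0}
    - {"dx": 0.0,"dy": 0.002,"dz": 0.0,"roll": 0.0}
    - {"dx": 0.0,"dy": 0.0,"dz": 0.0,"roll": 0.0}
    - {"dx": 0.0,"dy": 0.0,"dz": 0.0,"roll": 0.0}
    - {"dx": 0.0,"dy": 0.0,"dz": 0.0,"roll": 0.0}

```text
clock: 35.8
tool_pos: [0.5678, -0.0692, 0.2287]
tcp_rot: [-179.1, 0.2, -171.0]
wrist_force: [15.9, -28.3, 3.9]
opening: 0.263
```

Run:
```python
from ins import *
where(CAL)
```

```text
phi -4.7208412615045345 rad 0.0743717723335558 h 0.06128924742744659
F seat-frame [ 11.3 -30.6  -2. ] tangential(cw dir) -29.6 radial -13.8
```

Emit:
move_arm:
  increments:
    - {"dx": -0.0005,"dy": 0.002,"dz": 0.0,"roll": 0.0}
    - {"dx": -0.0005,"dy": 0.002,"dz": 0.0,"roll": 0.0}
    - {"dx": -0.0005,"dy": 0.002,"dz": 0.0,"roll": 0.0}
    - {"dx": -0.0005,"dy": 0.002,"dz": 0.0,"roll": 0.0}
    - {"dx": -0.0005,"dy": 0.002,"dz": 0.0,"roll": 0.0}
    - {"dx": 0.0,"dy": 0.0,"dz": 0.0,"roll": 0.0}
    - {"dx": 0.0,"dy": 0.0,"dz": 0.0,"roll": 0.0}
    - {"dx": 0.0,"dy": 0.0,"dz": 0.0,"roll": 0.0}

```text
clock: 36.6
tool_pos: [0.5674, -0.0631, 0.2282]
tcp_rot: [-178.7, -0.1, -171.2]
wrist_force: [11.1, -38.4, 8.4]
opening: 0.26
```

Run:
```python
from ins import *
where(CAL);st()
R=seatframe(np.radians(-7))[1]@np.diag([-1,-1,1])
im=avg("side",2);zoom(im,195,95,80,55,9.5,crankwire("side",SEAT,R),o="g27s")
```

```text
phi -9.377646576922833 rad 0.07480652031213954 h 0.060550446868958906
F seat-frame [  8.1 -39.7   5.1] tangential(cw dir) -37.9 radial -14.4
{'clock': 36.6, 'tool_pos': [0.5674, -0.0631, 0.2282], 'tcp_rot': [-178.7182, -0.1007, -171.1888], 'wrist_force': [11.1159, -38.3691, 8.4247], 'wrist_torque': [-9.2368, -2.5648, -0.5609], 'opening': 0.2602, 'joint_positions': [42.7817, 38.0451, -69.5578, 95.1767, 38.2128, 74.0567, 64.4365]}
```

Emit:
move_arm:
  increments:
    - {"dx": 0.0,"dy": -0.003,"dz": 0.0,"roll": 0.0}
    - {"dx": 0.0,"dy": -0.003,"dz": 0.0,"roll": 0.0}
    - {"dx": 0.0,"dy": -0.003,"dz": 0.0,"roll": 0.0}
    - {"dx": 0.0,"dy": -0.002,"dz": 0.0,"roll": 0.0}
    - {"dx": 0.0,"dy": 0.0,"dz": 0.0,"roll": 0.0}
    - {"dx": 0.0,"dy": 0.0,"dz": 0.0,"roll": 0.0}
    - {"dx": 0.0,"dy": 0.0,"dz": 0.0,"roll": 0.0}
    - {"dx": 0.0,"dy": 0.0,"dz": 0.0,"roll": 0.0}

```text
clock: 37.5
tool_pos: [0.5678, -0.0676, 0.2284]
tcp_rot: [-179.2, -0.1, -170.8]
wrist_force: [7.2, -23.6, 6.7]
opening: 0.264
```

Run:
```python
from ins import *
where(CAL);st()
```

```text
phi -5.923594073700579 rad 0.07445805776469791 h 0.06087200189203122
F seat-frame [  6.  -24.5   4.3] tangential(cw dir) -23.7 radial -8.5
{'clock': 37.5, 'tool_pos': [0.5678, -0.0676, 0.2284], 'tcp_rot': [-179.2245, -0.1251, -170.8181], 'wrist_force': [7.1566, -23.6151, 6.7026], 'wrist_torque': [-5.7834, -1.6084, -0.4883], 'opening': 0.2644, 'joint_positions': [43.5097, 38.3422, -69.8573, 94.896, 38.0282, 74.1867, 65.516]}
```

Emit:
move_arm:
  increments:
    - {"dx": 0.0,"dy": -0.003,"dz": 0.0,"roll": 0.0}
    - {"dx": 0.0,"dy": -0.003,"dz": 0.0,"roll": 0.0}
    - {"dx": 0.0,"dy": -0.003,"dz": 0.0,"roll": 0.0}
    - {"dx": 0.0,"dy": -0.003,"dz": 0.0,"roll": 0.0}
    - {"dx": 0.0,"dy": -0.002,"dz": 0.0,"roll": 0.0}
    - {"dx": 0.0,"dy": 0.0,"dz": 0.0,"roll": 0.0}
    - {"dx": 0.0,"dy": 0.0,"dz": 0.0,"roll": 0.0}
    - {"dx": 0.0,"dy": 0.0,"dz": 0.0,"roll": 0.0}

```text
clock: 38.3
tool_pos: [0.5686, -0.0734, 0.2286]
tcp_rot: [-179.9, -0.1, -170.3]
wrist_force: [1.2, -6.0, 4.6]
opening: 0.262
```

Run:
```python
from ins import *
where(CAL);st()
im=avg("side",2);zoom(im,160,85,110,85,7,o="g28s")
```

```text
phi -1.4434055177373726 rad 0.0741821778857511 h 0.0612257443745656
F seat-frame [ 2.5 -6.1  3.8] tangential(cw dir) -6.0 radial -2.6
{'clock': 38.3, 'tool_pos': [0.5686, -0.0734, 0.2286], 'tcp_rot': [-179.8504, -0.1391, -170.333], 'wrist_force': [1.2418, -5.9599, 4.5515], 'wrist_torque': [-1.742, -0.2764, -0.3055], 'opening': 0.2619, 'joint_positions': [44.3908, 38.7359, -70.2149, 94.4912, 37.8136, 74.3892, 66.8987]}
```

Run:
```python
from ins import *
s=env.read_state();p=s['tool_pos']
plan([(p[0],p[1],.25,-170.2,2),(p[0],p[1],.33,-170.2,2),(.6515,-.0607,.33,-170.2,4),(.6515,-.0607,.2268,-170.2,8)])
```

```text
[{"dx": -0.0, "dy": 0.0, "dz": -0.0107, "roll": -0.001}, {"dx": -0.0, "dy": 0.0, "dz": -0.0107, "roll": -0.001}, {"dx": -0.0, "dy": 0.0, "dz": -0.04, "roll": -0.0}, {"dx": -0.0, "dy": 0.0, "dz": -0.04, "roll": -0.0}, {"dx": -0.021, "dy": -0.0004, "dz": 0.0, "roll": -0.0}, {"dx": -0.0209, "dy": -0.0004, "dz": 0.0, "roll": -0.0}, {"dx": -0.021, "dy": -0.0004, "dz": 0.0, "roll": -0.0}, {"dx": -0.021, "dy": -0.0004, "dz": 0.0, "roll": -0.0}]
[{"dx": 0.0, "dy": -0.0, "dz": 0.0129, "roll": -0.0}, {"dx": 0.0, "dy": -0.0, "dz": 0.0129, "roll": -0.0}, {"dx": 0.0, "dy": -0.0, "dz": 0.0129, "roll": -0.0}, {"dx": 0.0, "dy": -0.0, "dz": 0.0129, "roll": -0.0}, {"dx": 0.0, "dy": -0.0, "dz": 0.0129, "roll": -0.0}, {"dx": 0.0, "dy": -0.0, "dz": 0.0129, "roll": -0.0}, {"dx": 0.0, "dy": -0.0, "dz": 0.0129, "roll": -0.0}, {"dx": 0.0, "dy": -0.0, "dz": 0.0129, "roll": -0.0}]
end [ 6.515000e-01 -6.070000e-02  2.268000e-01 -1.702149e+02]
```

First open in place, then withdraw.

Emit:
move_arm:
  increments:
    - {"dx": 0.0,"dy": 0.0,"dz": 0.0,"roll": 0.0}
    - {"dx": 0.0,"dy": 0.0,"dz": 0.0,"roll": 0.0}
    - {"dx": 0.0,"dy": 0.0,"dz": 0.0,"roll": 0.0}
    - {"dx": 0.0,"dy": 0.0,"dz": 0.0,"roll": 0.0}
    - {"dx": 0.0,"dy": 0.0,"dz": -0.011,"roll": 0.0}
    - {"dx": 0.0,"dy": 0.0,"dz": -0.02,"roll": 0.0}
    - {"dx": 0.0,"dy": 0.0,"dz": -0.035,"roll": 0.0}
    - {"dx": 0.0,"dy": 0.0,"dz": -0.036,"roll": 0.0}
  grip: 0.1

```text
clock: 39.2
tool_pos: [0.569, -0.0714, 0.3326]
tcp_rot: [179.9, -0.0, -170.2]
wrist_force: [1.5, 0.6, 0.4]
opening: 0.548
```

Run:
```python
from ins import *
st()
im=avg("side",3);np.save("pics/g29.npy",im);R=seatframe(np.radians(-1))[1]@np.diag([-1,-1,1])
zoom(im,160,85,110,85,7,crankwire("side",SEAT,R),o="g29s")
plan([(.6515,-.0607,.33,-170.2,3),(.6515,-.0607,.27,-170.2,5)])
```

```text
{'clock': 39.2, 'tool_pos': [0.569, -0.0714, 0.3326], 'tcp_rot': [179.9488, -0.0346, -170.2072], 'wrist_force': [1.5201, 0.5652, 0.3578], 'wrist_torque': [0.0067, -0.0165, -0.0392], 'opening': 0.5482, 'joint_positions': [45.1517, 34.1652, -73.2939, 84.0183, 32.5812, 85.7546, 72.1605]}
[{"dx": -0.0273, "dy": -0.0014, "dz": 0.0013, "roll": -0.0}, {"dx": -0.0272, "dy": -0.0014, "dz": 0.0014, "roll": -0.0}, {"dx": -0.0273, "dy": -0.0013, "dz": 0.0013, "roll": -0.0}, {"dx": -0.0, "dy": -0.0, "dz": 0.012, "roll": -0.0}, {"dx": -0.0, "dy": -0.0, "dz": 0.012, "roll": -0.0}, {"dx": -0.0, "dy": -0.0, "dz": 0.012, "roll": -0.0}, {"dx": -0.0, "dy": -0.0, "dz": 0.012, "roll": -0.0}, {"dx": -0.0, "dy": -0.0, "dz": 0.012, "roll": -0.0}]
end [ 6.515000e-01 -6.070000e-02  2.700000e-01 -1.702232e+02]
```

Emit:
move_arm:
  increments:
    - {"dx": -0.027,"dy": -0.0014,"dz": 0.001,"roll": 0.0}
    - {"dx": -0.027,"dy": -0.0014,"dz": 0.0015,"roll": 0.0}
    - {"dx": -0.0275,"dy": -0.0014,"dz": 0.0015,"roll": 0.0}
    - {"dx": 0.0,"dy": 0.0,"dz": 0.012,"roll": 0.0}
    - {"dx": 0.0,"dy": 0.0,"dz": 0.012,"roll": 0.0}
    - {"dx": 0.0,"dy": 0.0,"dz": 0.012,"roll": 0.0}
    - {"dx": 0.0,"dy": 0.0,"dz": 0.012,"roll": 0.0}
    - {"dx": 0.0,"dy": 0.0,"dz": 0.012,"roll": 0.0}

```text
clock: 40.15
tool_pos: [0.6498, -0.0626, 0.266]
tcp_rot: [-180.0, -0.0, -170.3]
wrist_force: [0.0, -0.2, -0.6]
opening: 0.554
```

Run:
```python
from ins import *
st()
im=avg("side",1);zoom(im,160,85,110,85,7,o="g30s")
plan([(.6515,-.0607,.2268,-170.2,6)])
```

```text
{'clock': 40.15, 'tool_pos': [0.6498, -0.0626, 0.266], 'tcp_rot': [-179.976, -0.022, -170.271], 'wrist_force': [0.0295, -0.2465, -0.6025], 'wrist_torque': [0.019, -0.0709, 0.0319], 'opening': 0.5536, 'joint_positions': [36.2492, 42.7512, -67.8304, 78.3979, 39.2137, 84.1032, 70.1903]}
[{"dx": -0.0004, "dy": 0.0003, "dz": 0.0062, "roll": -0.0}, {"dx": -0.0005, "dy": 0.0003, "dz": 0.0062, "roll": -0.0}, {"dx": -0.0004, "dy": 0.0004, "dz": 0.0062, "roll": -0.001}, {"dx": -0.0004, "dy": 0.0003, "dz": 0.0062, "roll": 0.0}, {"dx": -0.0005, "dy": 0.0003, "dz": 0.0062, "roll": -0.0}, {"dx": -0.0004, "dy": 0.0003, "dz": 0.0061, "roll": -0.0}, {"dx": 0}, {"dx": 0}]
end [ 6.515000e-01 -6.070000e-02  2.268000e-01 -1.702172e+02]
```

Emit:
move_arm:
  increments:
    - {"dx": 0.0,"dy": 0.0003,"dz": 0.006,"roll": 0.0}
    - {"dx": 0.0,"dy": 0.0003,"dz": 0.006,"roll": 0.0}
    - {"dx": 0.0,"dy": 0.0003,"dz": 0.006,"roll": 0.0}
    - {"dx": 0.0,"dy": 0.0003,"dz": 0.006,"roll": 0.0}
    - {"dx": 0.0,"dy": 0.0003,"dz": 0.006,"roll": 0.0}
    - {"dx": 0.0,"dy": 0.0003,"dz": 0.006,"roll": 0.0}
    - {"dx": 0.0,"dy": 0.0,"dz": 0.0,"roll": 0.0}
    - {"dx": 0.0,"dy": 0.0,"dz": 0.0,"roll": 0.0}

```text
clock: 41.0
tool_pos: [0.6501, -0.0603, 0.2309]
tcp_rot: [180.0, -0.0, -170.2]
wrist_force: [-0.3, 0.5, -0.8]
opening: 0.551
```

Emit:
move_arm:
  increments:
    - {"dx": 0.0,"dy": 0.0,"dz": 0.0,"roll": 0.0}
    - {"dx": 0.0,"dy": 0.0,"dz": 0.0,"roll": 0.0}
    - {"dx": 0.0,"dy": 0.0,"dz": 0.0,"roll": 0.0}
    - {"dx": 0.0,"dy": 0.0,"dz": 0.0,"roll": 0.0}
    - {"dx": 0.0,"dy": 0.0,"dz": 0.0,"roll": 0.0}
    - {"dx": 0.0,"dy": 0.0,"dz": 0.0,"roll": 0.0}
    - {"dx": 0.0,"dy": 0.0,"dz": 0.0,"roll": 0.0}
    - {"dx": 0.0,"dy": 0.0,"dz": 0.0,"roll": 0.0}
  grip: -1

```text
clock: 41.8
tool_pos: [0.6505, -0.0617, 0.2318]
tcp_rot: [-179.9, 0.1, -170.4]
wrist_force: [-1.1, -5.3, 5.3]
opening: 0.334
```

Run:
```python
from ins import *
st()
im=avg("side",1);zoom(im,160,85,110,85,7,o="g31s")
```

```text
{'clock': 41.8, 'tool_pos': [0.6505, -0.0617, 0.2318], 'tcp_rot': [-179.8693, 0.0551, -170.3516], 'wrist_force': [-1.1249, -5.3335, 5.2611], 'wrist_torque': [-1.2491, 0.061, -0.0856], 'opening': 0.3341, 'joint_positions': [36.2279, 44.2399, -66.9943, 81.6124, 40.7703, 80.4855, 68.4371]}
```

Emit:
move_arm:
  increments:
    - {"dx": 0.0005,"dy": -0.001,"dz": -0.001,"roll": 0.0}
    - {"dx": 0.001,"dy": 0.0,"dz": -0.0017,"roll": 0.0}
    - {"dx": 0.0015,"dy": 0.0,"dz": -0.0026,"roll": 0.0}
    - {"dx": 0.002,"dy": 0.0,"dz": -0.0035,"roll": 0.0}
    - {"dx": 0.002,"dy": 0.0,"dz": -0.0035,"roll": 0.0}
    - {"dx": 0.002,"dy": 0.0,"dz": -0.0035,"roll": 0.0}
    - {"dx": 0.0,"dy": 0.0,"dz": 0.0,"roll": 0.0}
    - {"dx": 0.0,"dy": 0.0,"dz": 0.0,"roll": 0.0}

```text
clock: 42.65
tool_pos: [0.6457, -0.0631, 0.2365]
tcp_rot: [179.7, 0.1, -170.2]
wrist_force: [40.4, 8.2, -69.0]
opening: 0.329
```

Run:
```python
from ins import *
st()
im=avg("side",1);zoom(im,160,85,110,85,7,o="g32s")
```

```text
{'clock': 42.65, 'tool_pos': [0.6457, -0.0631, 0.2365], 'tcp_rot': [179.6743, 0.1173, -170.2165], 'wrist_force': [40.4208, 8.1604, -69.0204], 'wrist_torque': [1.1016, -8.2928, 0.1421], 'opening': 0.3287, 'joint_positions': [36.9918, 43.7274, -67.3082, 81.9217, 39.9981, 80.424, 69.0395]}
```

Emit:
move_arm:
  increments:
    - {"dx": -0.002,"dy": 0.0,"dz": 0.0035,"roll": 0.0}
    - {"dx": -0.002,"dy": 0.0,"dz": 0.0035,"roll": 0.0}
    - {"dx": -0.0015,"dy": 0.0,"dz": 0.0026,"roll": 0.0}
    - {"dx": 0.0,"dy": 0.0,"dz": 0.0,"roll": 0.0}
    - {"dx": 0.0,"dy": 0.0,"dz": 0.0,"roll": 0.0}
    - {"dx": 0.0,"dy": 0.0,"dz": 0.0,"roll": 0.0}
    - {"dx": 0.0,"dy": 0.0,"dz": 0.0,"roll": 0.0}
    - {"dx": 0.0,"dy": 0.0,"dz": 0.0,"roll": 0.0}

```text
clock: 43.5
tool_pos: [0.646, -0.0629, 0.2361]
tcp_rot: [-179.9, -0.2, -170.3]
wrist_force: [0.3, -5.7, -12.5]
opening: 0.338
```

Run:
```python
from ins import *
st()
im=np.load("pics/g29.npy")
zoom(im,215,108,36,36,16,o="g29z")
```

```text
{'clock': 43.5, 'tool_pos': [0.646, -0.0629, 0.2361], 'tcp_rot': [-179.9402, -0.1557, -170.2758], 'wrist_force': [0.2985, -5.7019, -12.5354], 'wrist_torque': [-1.5249, 0.1519, 0.0725], 'opening': 0.3377, 'joint_positions': [36.6267, 43.8352, -67.2396, 81.7467, 40.3273, 80.8656, 68.7222]}
```

Emit:
move_arm:
  increments:
    - {"dx": 0.0,"dy": 0.0,"dz": 0.0,"roll": -0.06}
    - {"dx": 0.001,"dy": 0.0,"dz": -0.0017,"roll": -0.06}
    - {"dx": 0.001,"dy": 0.0,"dz": -0.0017,"roll": 0.0}
    - {"dx": 0.0,"dy": 0.0,"dz": 0.0,"roll": 0.0}
    - {"dx": 0.0,"dy": 0.0,"dz": 0.0,"roll": 0.06}
    - {"dx": 0.0,"dy": 0.0,"dz": 0.0,"roll": 0.0}
    - {"dx": 0.0,"dy": 0.0,"dz": 0.0,"roll": 0.0}
    - {"dx": 0.0,"dy": 0.0,"dz": 0.0,"roll": 0.0}

```text
clock: 44.3
tool_pos: [0.646, -0.0638, 0.2365]
tcp_rot: [-180.0, -0.0, -166.8]
wrist_force: [13.9, -4.0, -34.0]
opening: 0.334
```

Run:
```python
from ins import *
st()
im=avg("side",1);zoom(im,160,85,110,85,7,o="g33s")
```

```text
{'clock': 44.3, 'tool_pos': [0.646, -0.0638, 0.2365], 'tcp_rot': [-179.9815, -0.0366, -166.7758], 'wrist_force': [13.8562, -3.9741, -33.9691], 'wrist_torque': [-1.4514, -2.8146, 0.9356], 'opening': 0.3336, 'joint_positions': [37.0179, 44.121, -68.0771, 81.797, 40.8287, 81.1331, 71.899]}
```

Emit:
move_arm:
  increments:
    - {"dx": -0.0005,"dy": 0.0,"dz": 0.001,"roll": 0.06}
    - {"dx": 0.0,"dy": 0.0,"dz": 0.0,"roll": 0.05}
    - {"dx": 0.0,"dy": 0.0,"dz": 0.0,"roll": 0.05}
    - {"dx": 0.0,"dy": 0.0,"dz": 0.0,"roll": 0.0}
    - {"dx": 0.001,"dy": 0.0,"dz": -0.0017,"roll": 0.0}
    - {"dx": 0.0005,"dy": 0.0,"dz": -0.001,"roll": 0.0}
    - {"dx": 0.0,"dy": 0.0,"dz": 0.0,"roll": 0.0}
    - {"dx": 0.0,"dy": 0.0,"dz": 0.0,"roll": 0.0}

```text
clock: 45.15
tool_pos: [0.6452, -0.0624, 0.2368]
tcp_rot: [179.9, -0.0, -175.8]
wrist_force: [18.8, 0.2, -43.4]
opening: 0.332
```

Run:
```python
from ins import *
st()
im=avg("side",1);zoom(im,160,85,110,85,7,o="g34s")
```

```text
{'clock': 45.15, 'tool_pos': [0.6452, -0.0624, 0.2368], 'tcp_rot': [179.8725, -0.0378, -175.7832], 'wrist_force': [18.821, 0.1779, -43.4401], 'wrist_torque': [-0.4657, -3.7196, 1.588], 'opening': 0.3322, 'joint_positions': [36.401, 43.1487, -65.9759, 81.8991, 39.2272, 80.0251, 63.9941]}
```

Emit:
move_arm:
  increments:
    - {"dx": -0.003,"dy": 0.0,"dz": -0.0017,"roll": -0.05}
    - {"dx": -0.003,"dy": 0.0,"dz": -0.0017,"roll": -0.05}
    - {"dx": 0.004,"dy": 0.0,"dz": 0.0,"roll": 0.0}
    - {"dx": 0.004,"dy": 0.0,"dz": 0.0,"roll": 0.0}
    - {"dx": 0.004,"dy": 0.0,"dz": 0.0,"roll": 0.0}
    - {"dx": -0.004,"dy": 0.0,"dz": -0.0015,"roll": 0.0}
    - {"dx": -0.004,"dy": 0.0,"dz": -0.0015,"roll": 0.0}
    - {"dx": 0.004,"dy": 0.0,"dz": 0.0,"roll": 0.0}

```text
clock: 46.0
tool_pos: [0.6441, -0.0636, 0.2382]
tcp_rot: [179.7, -0.2, -170.2]
wrist_force: [42.2, 6.5, -82.1]
opening: 0.331
```

Run:
```python
from ins import *
st()
im=avg("side",1);zoom(im,160,85,110,85,7,o="g35s")
```

```text
{'clock': 46.0, 'tool_pos': [0.6441, -0.0636, 0.2382], 'tcp_rot': [179.7266, -0.1739, -170.1659], 'wrist_force': [42.2147, 6.5124, -82.0782], 'wrist_torque': [0.7391, -8.6069, 0.337], 'opening': 0.331, 'joint_positions': [36.9674, 43.648, -67.3308, 81.7518, 39.856, 80.8896, 69.1783]}
```

Emit:
move_arm:
  increments:
    - {"dx": 0.0,"dy": 0.0,"dz": 0.003,"roll": 0.0}
    - {"dx": 0.0,"dy": 0.0,"dz": 0.0,"roll": 0.0}
    - {"dx": 0.0,"dy": 0.0,"dz": 0.0,"roll": 0.0}
    - {"dx": 0.0,"dy": 0.0,"dz": -0.008,"roll": 0.0}
    - {"dx": -0.012,"dy": 0.0,"dz": -0.005,"roll": 0.0}
    - {"dx": -0.012,"dy": 0.001,"dz": -0.004,"roll": 0.0}
    - {"dx": -0.012,"dy": 0.001,"dz": 0.0,"roll": 0.0}
    - {"dx": -0.006,"dy": 0.0,"dz": 0.0,"roll": 0.0}
  grip: 0.1

```text
clock: 46.85
tool_pos: [0.6839, -0.0532, 0.2647]
tcp_rot: [180.0, 0.2, -170.2]
wrist_force: [-0.4, 1.7, 0.1]
opening: 0.554
```

Run:
```python
from ins import *
st()
im=avg("side",1);zoom(im,160,75,110,85,7,o="g36s")
```

```text
{'clock': 46.85, 'tool_pos': [0.6839, -0.0532, 0.2647], 'tcp_rot': [179.9885, 0.1581, -170.2364], 'wrist_force': [-0.3985, 1.7235, 0.091], 'wrist_torque': [0.0193, -0.0365, -0.0137], 'opening': 0.5536, 'joint_positions': [32.4397, 45.1211, -66.388, 72.7849, 40.6231, 86.2763, 70.9262]}
```

Emit:
move_arm:
  increments:
    - {"dx": -0.003,"dy": 0.005,"dz": 0.003,"roll": 0.0}
    - {"dx": 0.0,"dy": 0.004,"dz": 0.002,"roll": 0.0}
    - {"dx": 0.0,"dy": 0.003,"dz": 0.0,"roll": 0.0}
    - {"dx": 0.0,"dy": 0.003,"dz": 0.0,"roll": 0.0}
    - {"dx": 0.0,"dy": 0.003,"dz": 0.0,"roll": 0.0}
    - {"dx": 0.0,"dy": 0.003,"dz": 0.0,"roll": 0.0}
    - {"dx": 0.0,"dy": 0.003,"dz": 0.0,"roll": 0.0}
    - {"dx": 0.0,"dy": 0.0,"dz": 0.0,"roll": 0.0}

```text
clock: 47.7
tool_pos: [0.6816, -0.0294, 0.2576]
tcp_rot: [-180.0, -0.0, -170.2]
wrist_force: [-0.2, -0.4, -0.5]
opening: 0.549
```

Run:
```python
from ins import *
st()
im=avg("side",1);zoom(im,160,75,110,85,7,o="g37s")
```

```text
{'clock': 47.7, 'tool_pos': [0.6816, -0.0294, 0.2576], 'tcp_rot': [-179.9945, -0.0314, -170.2035], 'wrist_force': [-0.1566, -0.4029, -0.4831], 'wrist_torque': [-0.0401, -0.008, -0.0036], 'opening': 0.5489, 'joint_positions': [30.6894, 45.1416, -66.1622, 73.9789, 40.5732, 85.4034, 68.5967]}
```

Run:
```python
from ins import *
im=avg("side",2);np.save("pics/g38.npy",im);row=[]
for ph in (6,11,16):
    R=seatframe(np.radians(ph))[1]@np.diag([-1,-1,1])
    row.append(zoom(im,205,105,80,50,5,crankwire("side",SEAT,R)))
cv2.imwrite("pics/g38.png",np.vstack(row)[:,:])
print(np.vstack(row).shape)
```

```text
(750, 400, 3)
```

Run:
```python
from ins import *
plan([(.678,-.046,.2576,-167,2),(.650,-.0595,.248,-164.2,3),(.6505,-.0605,.231,-164.2,3)])
```

```text
[{"dx": 0.0033, "dy": -0.0077, "dz": 0.0, "roll": -0.028}, {"dx": 0.0035, "dy": -0.0076, "dz": 0.0001, "roll": -0.029}, {"dx": 0.0101, "dy": -0.0023, "dz": 0.0032, "roll": -0.016}, {"dx": 0.0101, "dy": -0.0021, "dz": 0.0032, "roll": -0.016}, {"dx": 0.0102, "dy": -0.002, "dz": 0.0032, "roll": -0.016}, {"dx": -0.0001, "dy": -0.0004, "dz": 0.0057, "roll": -0.0}, {"dx": -0.0, "dy": -0.0003, "dz": 0.0056, "roll": -0.0}, {"dx": -0.0001, "dy": -0.0004, "dz": 0.0057, "roll": -0.0}]
end [ 6.505000e-01 -6.050000e-02  2.310000e-01 -1.642221e+02]
```

Emit:
move_arm:
  increments:
    - {"dx": 0.0033,"dy": -0.0077,"dz": 0.0,"roll": -0.028}
    - {"dx": 0.0035,"dy": -0.0076,"dz": 0.0,"roll": -0.028}
    - {"dx": 0.01,"dy": -0.0023,"dz": 0.0032,"roll": -0.016}
    - {"dx": 0.01,"dy": -0.0021,"dz": 0.0032,"roll": -0.016}
    - {"dx": 0.0102,"dy": -0.002,"dz": 0.0032,"roll": -0.016}
    - {"dx": 0.0,"dy": -0.0004,"dz": 0.0057,"roll": 0.0}
    - {"dx": 0.0,"dy": -0.0003,"dz": 0.0057,"roll": 0.0}
    - {"dx": 0.0,"dy": -0.0004,"dz": 0.0057,"roll": 0.0}

```text
clock: 48.65
tool_pos: [0.6509, -0.0605, 0.2305]
tcp_rot: [180.0, 0.0, -164.3]
wrist_force: [0.3, 0.5, -0.3]
opening: 0.549
```

Emit:
move_arm:
  increments:
    - {"dx": 0.0,"dy": 0.0,"dz": 0.0,"roll": 0.0}
    - {"dx": 0.0,"dy": 0.0,"dz": 0.0,"roll": 0.0}
    - {"dx": 0.0,"dy": 0.0,"dz": 0.0,"roll": 0.0}
    - {"dx": 0.0,"dy": 0.0,"dz": 0.0,"roll": 0.0}
    - {"dx": 0.0,"dy": 0.0,"dz": 0.0,"roll": 0.0}
    - {"dx": 0.0,"dy": 0.0,"dz": 0.0,"roll": 0.0}
    - {"dx": 0.0005,"dy": 0.0,"dz": -0.001,"roll": 0.0}
    - {"dx": 0.001,"dy": 0.0,"dz": -0.0017,"roll": 0.0}
  grip: -1

```text
clock: 49.45
tool_pos: [0.6494, -0.0618, 0.2328]
tcp_rot: [-180.0, -0.0, -164.3]
wrist_force: [3.9, -3.4, -8.3]
opening: 0.387
```

Run:
```python
from ins import *
st()
im=avg("side",1);zoom(im,160,75,110,85,7,o="g39s")
```

```text
{'clock': 49.45, 'tool_pos': [0.6494, -0.0618, 0.2328], 'tcp_rot': [-179.9791, -0.0239, -164.3334], 'wrist_force': [3.8533, -3.4326, -8.2844], 'wrist_torque': [-0.7856, -0.77, -0.0279], 'opening': 0.387, 'joint_positions': [36.7457, 44.7737, -68.47, 81.6042, 41.5329, 81.2829, 73.806]}
```

Run:
```python
from ins import *
for ph in(0,5,10,15,20):
    R=seatframe(np.radians(ph))[1]@np.diag([-1,-1,1])
    q=[proj("side",SEAT+R@np.array(v))[0] for v in([-.05,0,.03],[.085,0,.024])]
    print(ph,[((x+.5-[160,75])*7).round() for x in q])
```

```text
0 [array([435., 346.]), array([756., 535.])]
5 [array([433., 355.]), array([759., 520.])]
10 [array([431., 364.]), array([760., 504.])]
15 [array([431., 374.]), array([760., 488.])]
20 [array([431., 384.]), array([758., 472.])]
```

Emit:
move_arm:
  increments:
    - {"dx": 0.0,"dy": 0.0,"dz": 0.0,"roll": -0.04}
    - {"dx": 0.0,"dy": 0.0,"dz": 0.0,"roll": -0.04}
    - {"dx": 0.0,"dy": 0.0,"dz": 0.0,"roll": 0.0}
    - {"dx": 0.001,"dy": 0.0,"dz": -0.0017,"roll": 0.0}
    - {"dx": 0.0015,"dy": 0.0,"dz": -0.0026,"roll": 0.0}
    - {"dx": 0.0015,"dy": 0.0,"dz": -0.0026,"roll": 0.0}
    - {"dx": 0.0,"dy": 0.0,"dz": 0.0,"roll": 0.0}
    - {"dx": 0.0,"dy": 0.0,"dz": 0.0,"roll": 0.0}

```text
clock: 50.3
tool_pos: [0.6453, -0.0631, 0.2403]
tcp_rot: [-180.0, -0.0, -159.7]
wrist_force: [2.0, -5.1, -6.2]
opening: 0.387
```

Run:
```python
from ins import *
st()
im=avg("side",1);zoom(im,160,75,110,85,7,o="g40s")
```

```text
{'clock': 50.3, 'tool_pos': [0.6453, -0.0631, 0.2403], 'tcp_rot': [-179.9626, -0.0393, -159.7434], 'wrist_force': [1.9762, -5.0754, -6.1809], 'wrist_torque': [-1.0831, -0.4214, -0.1065], 'opening': 0.3871, 'joint_positions': [37.4889, 44.6449, -69.93, 81.5868, 41.7945, 82.319, 78.076]}
```

Emit:
move_arm:
  increments:
    - {"dx": 0.0022,"dy": 0.0004,"dz": -0.0039,"roll": 0.0}
    - {"dx": 0.0025,"dy": 0.0005,"dz": -0.0043,"roll": 0.0}
    - {"dx": 0.0025,"dy": 0.0005,"dz": -0.0043,"roll": 0.0}
    - {"dx": 0.0025,"dy": 0.0005,"dz": -0.0043,"roll": 0.0}
    - {"dx": 0.0025,"dy": 0.0005,"dz": -0.0043,"roll": 0.0}
    - {"dx": 0.0025,"dy": 0.0005,"dz": -0.0043,"roll": 0.0}
    - {"dx": 0.0025,"dy": 0.0005,"dz": -0.0043,"roll": 0.0}
    - {"dx": 0.0,"dy": 0.0,"dz": 0.0,"roll": 0.0}

```text
clock: 51.15
tool_pos: [0.6279, -0.065, 0.2712]
tcp_rot: [-180.0, 0.1, -159.7]
wrist_force: [0.3, 0.1, -5.2]
opening: 0.386
```

Run:
```python
from ins import *
st()
im=avg("side",2);np.save("pics/g41.npy",im);zoom(im,160,55,110,85,7,o="g41s")
b=lambda x,y:(x*.64-.2,y*.64-.2)
im=np.load("pics/sideavg.npy");zoom(im,270,95,110,85,7,o="trs")
im=np.load("pics/topavg.npy");zoom(im,350,175,110,105,6,o="trt")
```

```text
{'clock': 51.15, 'tool_pos': [0.6279, -0.065, 0.2712], 'tcp_rot': [-179.9855, 0.0507, -159.701], 'wrist_force': [0.3155, 0.1356, -5.1998], 'wrist_torque': [0.0161, -0.0216, -0.0149], 'opening': 0.3856, 'joint_positions': [39.2831, 42.0886, -71.545, 81.5809, 39.7481, 84.1423, 78.9842]}
```

Run:
```python
from ins import *
t=lambda x,y:(350+x/6-.4,175+y/6-.4); s=lambda x,y:(270+x/7-.4,95+y/7-.4)
obs=[("top",[.12,.11,.034],t(65,100)),("top",[.12,-.11,.034],t(500,33)),("top",[-.12,-.11,.034],t(610,518)),("top",[-.12,.11,.034],t(160,600)),
("side",[.12,-.11,.034],s(172,70)),("side",[-.12,-.11,.034],s(690,147)),("side",[-.12,.11,.034],s(650,490)),("side",[.12,.11,.034],s(88,400))]
c,r=fit(obs,[.486,-.356,.13]);print(c,np.degrees(c[2]),abs(r).max())
# hub target: hub at tray local (+.012,0) with crank +x along tray -x
hub=T2(c,[.012,0,.004])[0];print(hub)
yaw=np.degrees(c[2])-180
tc=T2(c,[.012-.016,0,0])[0]
print("tcp",tc,yaw)
plan([(.6279,-.065,.31,-159.7,2),(.56,-.20,.31,-168,6),(tc[0],tc[1],.20,yaw,8)])
```

```text
[ 0.48615166 -0.35624111  0.13378751] 7.665459631073264 0.9313887748600678
[ 0.49804442 -0.35464044  0.004     ]
tcp [ 0.4821874  -0.35677466  0.        ] -172.33454036892672
[{"dx": -0.0, "dy": 0.0002, "dz": -0.0198, "roll": -0.0}, {"dx": -0.0, "dy": 0.0001, "dz": -0.0198, "roll": -0.0}, {"dx": 0.0184, "dy": -0.0172, "dz": -0.0, "roll": 0.024}, {"dx": 0.018, "dy": -0.0176, "dz": -0.0, "roll": 0.024}, {"dx": 0.0176, "dy": -0.018, "dz": -0.0, "roll": 0.024}, {"dx": 0.0171, "dy": -0.0185, "dz": -0.0, "roll": 0.024}, {"dx": 0.0167, "dy": -0.0188, "dz": -0.0, "roll": 0.025}, {"dx": 0.0162, "dy": -0.0193, "dz": -0.0, "roll": 0.024}]
[{"dx": 0.0136, "dy": -0.0172, "dz": 0.0137, "roll": 0.009}, {"dx": 0.0134, "dy": -0.0172, "dz": 0.0138, "roll": 0.01}, {"dx": 0.0133, "dy": -0.0174, "dz": 0.0137, "roll": 0.009}, {"dx": 0.0131, "dy": -0.0176, "dz": 0.0138, "roll": 0.01}, {"dx": 0.0129, "dy": -0.0176, "dz": 0.0137, "roll": 0.009}, {"dx": 0.0127, "dy": -0.0178, "dz": 0.0138, "roll": 0.009}, {"dx": 0.0126, "dy": -0.0179, "dz": 0.0137, "roll": 0.01}, {"dx": 0.0125, "dy": -0.018, "dz": 0.0138, "roll": 0.009}]
end [   0.4822   -0.3568    0.2    -172.3183]
```

Emit:
move_arm:
  increments:
    - {"dx": 0.0,"dy": 0.0,"dz": -0.02,"roll": 0.0}
    - {"dx": 0.0,"dy": 0.0,"dz": -0.02,"roll": 0.0}
    - {"dx": 0.018,"dy": -0.017,"dz": 0.0,"roll": 0.024}
    - {"dx": 0.018,"dy": -0.018,"dz": 0.0,"roll": 0.024}
    - {"dx": 0.018,"dy": -0.018,"dz": 0.0,"roll": 0.024}
    - {"dx": 0.017,"dy": -0.018,"dz": 0.0,"roll": 0.024}
    - {"dx": 0.017,"dy": -0.019,"dz": 0.0,"roll": 0.024}
    - {"dx": 0.016,"dy": -0.019,"dz": 0.0,"roll": 0.024}

```text
clock: 52.05
tool_pos: [0.5595, -0.2008, 0.31]
tcp_rot: [180.0, -0.0, -168.0]
wrist_force: [0.6, -0.3, -5.2]
opening: 0.384
```

Emit:
move_arm:
  increments:
    - {"dx": 0.0135,"dy": -0.017,"dz": 0.014,"roll": 0.009}
    - {"dx": 0.0135,"dy": -0.017,"dz": 0.014,"roll": 0.009}
    - {"dx": 0.013,"dy": -0.0175,"dz": 0.014,"roll": 0.009}
    - {"dx": 0.013,"dy": -0.0175,"dz": 0.014,"roll": 0.009}
    - {"dx": 0.013,"dy": -0.0175,"dz": 0.014,"roll": 0.009}
    - {"dx": 0.013,"dy": -0.018,"dz": 0.014,"roll": 0.009}
    - {"dx": 0.0125,"dy": -0.018,"dz": 0.014,"roll": 0.009}
    - {"dx": 0.0125,"dy": -0.018,"dz": 0.012,"roll": 0.009}

```text
clock: 52.85
tool_pos: [0.482, -0.3576, 0.1993]
tcp_rot: [180.0, -0.0, -172.1]
wrist_force: [0.3, 0.1, -5.0]
opening: 0.388
```

Run:
```python
from ins import *
st()
im=avg("side",2);np.save("pics/g42.npy",im);zoom(im,250,50,130,105,6,o="g42s")
zoom(im,160,110,100,85,8,o="g42v")
```

```text
{'clock': 52.85, 'tool_pos': [0.482, -0.3576, 0.1993], 'tcp_rot': [179.9769, -0.0265, -172.1116], 'wrist_force': [0.3243, 0.068, -5.037], 'wrist_torque': [0.0083, -0.0281, 0.0018], 'opening': 0.3879, 'joint_positions': [72.2963, 43.9235, -71.5675, 92.8898, 42.8736, 75.2316, 91.6735]}
```

Emit:
move_arm:
  increments:
    - {"dx": 0.0,"dy": 0.0,"dz": 0.01,"roll": 0.0}
    - {"dx": 0.0,"dy": 0.0,"dz": 0.02,"roll": 0.0}
    - {"dx": 0.0,"dy": 0.0,"dz": 0.025,"roll": 0.0}
    - {"dx": 0.0,"dy": 0.0,"dz": 0.025,"roll": 0.0}
    - {"dx": 0.0,"dy": 0.0,"dz": 0.025,"roll": 0.0}
    - {"dx": 0.0,"dy": 0.0,"dz": 0.02,"roll": 0.0}
    - {"dx": 0.0,"dy": 0.0,"dz": 0.01,"roll": 0.0}
    - {"dx": 0.0,"dy": 0.0,"dz": 0.005,"roll": 0.0}

```text
clock: 53.75
tool_pos: [0.4828, -0.3561, 0.0595]
tcp_rot: [180.0, -0.0, -172.0]
wrist_force: [0.5, 0.4, -5.1]
opening: 0.386
```

Emit:
move_arm:
  increments:
    - {"dx": 0.0,"dy": 0.0,"dz": 0.004,"roll": 0.0}
    - {"dx": 0.0,"dy": 0.0,"dz": 0.004,"roll": 0.0}
    - {"dx": 0.0,"dy": 0.0,"dz": 0.003,"roll": 0.0}
    - {"dx": 0.0,"dy": 0.0,"dz": 0.003,"roll": 0.0}
    - {"dx": 0.0,"dy": 0.0,"dz": 0.003,"roll": 0.0}
    - {"dx": 0.0,"dy": 0.0,"dz": 0.002,"roll": 0.0}
    - {"dx": 0.0,"dy": 0.0,"dz": 0.002,"roll": 0.0}
    - {"dx": 0.0,"dy": 0.0,"dz": 0.002,"roll": 0.0}

```text
clock: 54.55
tool_pos: [0.4841, -0.3562, 0.0381]
tcp_rot: [-180.0, 0.2, -172.0]
wrist_force: [0.5, 1.1, -2.1]
opening: 0.377
```

Emit:
move_arm:
  increments:
    - {"dx": 0.0,"dy": 0.0,"dz": 0.002,"roll": 0.0}
    - {"dx": 0.0,"dy": 0.0,"dz": 0.002,"roll": 0.0}
    - {"dx": 0.0,"dy": 0.0,"dz": 0.002,"roll": 0.0}
    - {"dx": 0.0,"dy": 0.0,"dz": 0.002,"roll": 0.0}
    - {"dx": 0.0,"dy": 0.0,"dz": 0.001,"roll": 0.0}
    - {"dx": 0.0,"dy": 0.0,"dz": 0.001,"roll": 0.0}
    - {"dx": 0.0,"dy": 0.0,"dz": 0.0,"roll": 0.0}
    - {"dx": 0.0,"dy": 0.0,"dz": 0.0,"roll": 0.0}

```text
clock: 55.35
tool_pos: [0.4852, -0.3562, 0.0288]
tcp_rot: [-179.9, 0.3, -172.0]
wrist_force: [6.1, 1.7, 6.3]
opening: 0.341
```

Run:
```python
from ins import *
import cv2
im=env.camera("side"); cv2.imwrite("pics/h1.png",cv2.resize(im[:,:,::-1],(768,576)))
print(env.read_state()['wrist_force'])
```

```text
[6.04774451 1.73350443 6.31255094]
```

View pics/h1.png

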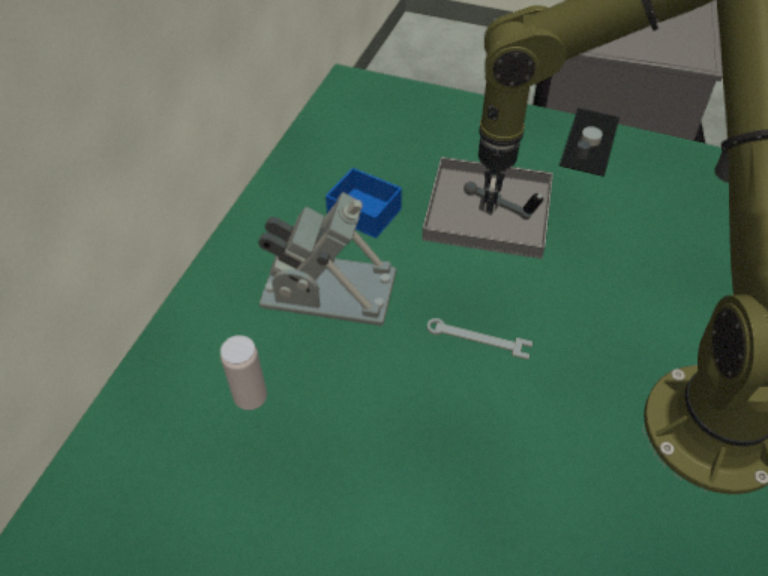

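The crank is in the tray with its arm end on the floor (knob near pixel 535,205, ball near 470,187). The vise, bin, wrench and can look unmoved. I'm now opening the gripper gently.

Emit:
move_arm:
  increments:
    - {"dx": 0.0,"dy": 0.0,"dz": 0.0,"roll": 0.0}
    - {"dx": 0.0,"dy": 0.0,"dz": 0.0,"roll": 0.0}
    - {"dx": 0.0,"dy": 0.0,"dz": 0.0,"roll": 0.0}
    - {"dx": 0.0,"dy": 0.0,"dz": 0.0,"roll": 0.0}
    - {"dx": 0.0,"dy": 0.0,"dz": 0.0,"roll": 0.0}
    - {"dx": 0.0,"dy": 0.0,"dz": 0.0,"roll": 0.0}
    - {"dx": 0.0,"dy": 0.0,"dz": 0.0,"roll": 0.0}
    - {"dx": 0.0,"dy": 0.0,"dz": 0.0,"roll": 0.0}
  grip: 0.1

```text
clock: 56.2
tool_pos: [0.4826, -0.3566, 0.0273]
tcp_rot: [180.0, -0.0, -172.1]
wrist_force: [1.0, -0.6, 0.2]
opening: 0.548
```

Emit:
move_arm:
  increments:
    - {"dx": 0.0,"dy": 0.0,"dz": 0.0,"roll": 0.0}
    - {"dx": 0.0,"dy": 0.0,"dz": 0.0,"roll": 0.0}
    - {"dx": 0.0,"dy": 0.0,"dz": 0.0,"roll": 0.0}
    - {"dx": 0.0,"dy": 0.0,"dz": 0.0,"roll": 0.0}
    - {"dx": 0.0,"dy": 0.0,"dz": 0.0,"roll": 0.0}
    - {"dx": 0.0,"dy": 0.0,"dz": 0.0,"roll": 0.0}
    - {"dx": 0.0,"dy": 0.0,"dz": 0.0,"roll": 0.0}
    - {"dx": 0.0,"dy": 0.0,"dz": 0.0,"roll": 0.0}
  grip: 0.5

```text
clock: 57.0
tool_pos: [0.4827, -0.3566, 0.0273]
tcp_rot: [180.0, -0.0, -172.1]
wrist_force: [0.9, -0.1, -0.3]
opening: 0.752
```

Run:
```python
from ins import *
import cv2
im=env.camera("side"); c=im[90:190,270:390]; cv2.imwrite("pics/h2.png",cv2.resize(c[:,:,::-1],(720,600)))
print(env.read_state()['wrist_force'],env.read_state()['tool_pos'])
```

```text
[-0.68279801  0.0932793   0.23983567] [ 0.48262761 -0.35658468  0.02728469]
```

View pics/h2.png

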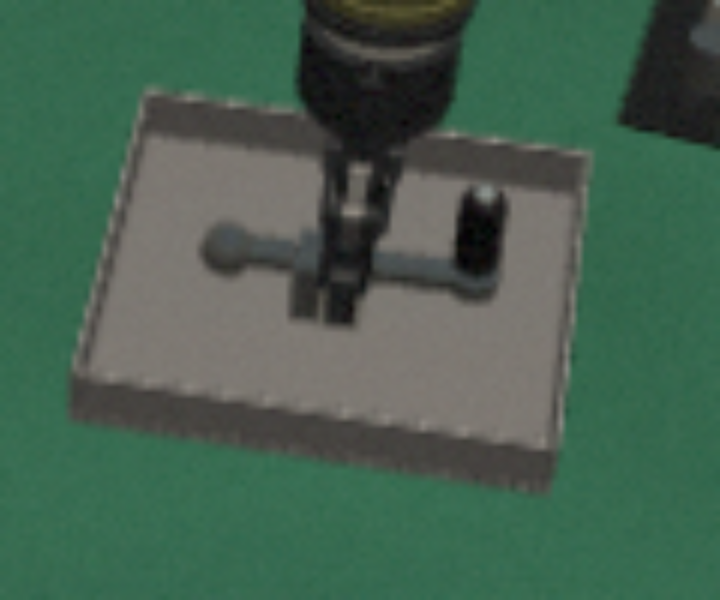

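The crank now stands upright on its hub, mid-tray, with the knob upright near (480,230). The fingers are clear of it. I'll raise the gripper straight up.

Emit:
move_arm:
  increments:
    - {"dx": 0.0,"dy": 0.0,"dz": -0.004,"roll": 0.0}
    - {"dx": 0.0,"dy": 0.0,"dz": -0.008,"roll": 0.0}
    - {"dx": 0.0,"dy": 0.0,"dz": -0.015,"roll": 0.0}
    - {"dx": 0.0,"dy": 0.0,"dz": -0.02,"roll": 0.0}
    - {"dx": 0.0,"dy": 0.0,"dz": -0.03,"roll": 0.0}
    - {"dx": 0.0,"dy": 0.0,"dz": -0.035,"roll": 0.0}
    - {"dx": 0.0,"dy": 0.0,"dz": -0.035,"roll": 0.0}
    - {"dx": 0.0,"dy": 0.0,"dz": -0.03,"roll": 0.0}

```text
clock: 57.85
tool_pos: [0.4831, -0.356, 0.2082]
tcp_rot: [-179.9, 0.1, -172.0]
wrist_force: [-0.7, -0.0, -0.6]
opening: 0.75
```

Emit:
move_arm:
  increments:
    - {"dx": 0.0,"dy": 0.0,"dz": -0.02,"roll": 0.0}
    - {"dx": 0.0,"dy": 0.0,"dz": -0.01,"roll": 0.0}
    - {"dx": 0.0,"dy": 0.0,"dz": 0.0,"roll": 0.0}
    - {"dx": 0.0,"dy": 0.0,"dz": 0.0,"roll": 0.0}
    - {"dx": 0.0,"dy": 0.0,"dz": 0.0,"roll": 0.0}
    - {"dx": 0.0,"dy": 0.0,"dz": 0.0,"roll": 0.0}
    - {"dx": 0.0,"dy": 0.0,"dz": 0.0,"roll": 0.0}
    - {"dx": 0.0,"dy": 0.0,"dz": 0.0,"roll": 0.0}

```text
clock: 58.65
tool_pos: [0.4826, -0.3565, 0.2338]
tcp_rot: [180.0, -0.0, -172.1]
wrist_force: [0.7, -0.5, -0.0]
opening: 0.752
```

Run:
```python
from ins import *
import cv2
im=env.camera("side"); c=im[80:230,150:390]; cv2.imwrite("pics/h3.png",cv2.resize(c[:,:,::-1],(800,500)))
print(env.read_state()['wrist_force'],env.read_state()['clock'])
```

```text
[ 0.43786196  0.46612273 -0.18473273] 58.7
```

View pics/h3.png

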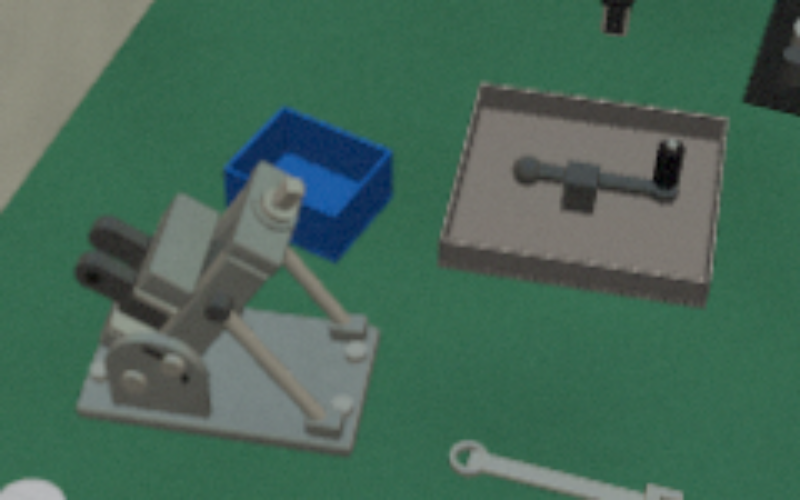

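The crank stands on its hub mid-tray (hub near 582,185, knob near 668,165), well inside the walls. The gripper is clear and the vise, bin and wrench look unmoved, so I'm handing in.

Run:
```python
from station import env
print(env.job_done())
```

```text
the job is handed in; nothing more can be done
None
```

I handed the job in at 58.7 s of the 72 s allowed; no verdict is reported. I fitted the crank home on the screw and wound it clockwise until it went solid, at about 38 N at the knob. I then drew it off, lowered it into the tray until it touched the floor, and opened the fingers slowly.

- **Crank:** the last picture shows it standing upright on its hub mid-tray, with hub and knob inside the walls. I judged this by eye and did not fit its pose again after release.
- **Gripper:** it was clear at 0.23 m height, and the wrist force was about zero.
- **Other objects:** the bin, wrench and can looked undisturbed in the pictures.
- **Clevis:** it looked clamped where it sat. I could not measure the clamping force directly; that rests on the screw having gone solid and on the jaw looking closed on the clevis.

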